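# Open a sprung-lid parts case and lay a hex sleeve in it, yellow flat up

### The job

Press the green button so that the case's pale lid pops ajar, steady the bobbing lid with the gripper (it has a red wire handle) and ease it right back, without letting it slam, until it stands open on its own. Then turn the hexagonal sleeve that has a yellow flat until that flat faces straight up, and lay it in the black nest inside the case without dropping it. Leave the lid open and do not disturb the plain dark sleeve or anything else.

Things in the scene. Friction and masses are not known exactly. Their poses are not given: they have to be found in the camera images.
- case: fixed blue tray 128 (x) x 162 (y) x 70 mm high, walls 6, floor 5 mm. Grey console, 50 mm high, on its +y side (y 81 to 195, x -60 to 30) carries the green button; steel latch housing, top at 86 mm, at x -45, y 95 to 113. Origin: centre of the tray's underside, on the bench. x: from the lid's front edge to its hinge, y: along the hinge towards the button, z: up. Turned up to 0.2 rad
- nest (a point): where the seated sleeve's centre lies, 43 mm above the bench over the tray's middle; axes as the case. Black nest: two ribs at y -42 and +42 mm, 14 mm thick, tops 20 mm up, with cheeks (4 mm play each side) slanting out at 60 degrees up to 30 mm. The sleeve lies on a flat along the case's y, either end first, its top 4 mm below the rim. 70 mm of finger room between the ribs
- release (a joint): travel of the green push button, 30 mm in diameter, in a black collar: 0 up, 0.008 m fully down. Spring: 2 N at first, 6 N fully down. The lid's bolt lets go at about 0.005 to 0.006; pressing is the only way to free the lid
- release_top (a point): centre of the green button's top face when it is up, 74 mm above the bench; at (-15, +170) mm of the case; it sinks with the button
- lid_angle (a joint): angle of the pale lid (grey frame), 128 x 162 x 8 mm: 0 shut, 1.75 at its stop, just past upright. Freed, a spring lifts it: it bobs between about 0.1 and 0.6 for some seconds and would rest ajar near 0.3 to 0.4. Below about 1.3 it sinks back ajar; beyond that it falls open to the stop by itself and stays, but may slam if let go early
- lid_hinge (a point): middle of the lid's hinge line, 74 mm above the bench at the tray's far (+x) edge; the hinge runs along the case's y
- lid: the pale lid with grey frame and, on its front edge and in its plane, a red U-shaped wire handle (round wire 10 mm thick) to hold it by. Origin on the hinge line; x from the front to the hinge, y along the hinge, z out of its outer face
- handle_mid (a point): middle of the red handle's cross bar: 90 mm long, along the hinge, 170 mm from the hinge line, with 35 mm free between it and the lid's front edge. With the lid at angle a it lies 170 cos(a) mm in front (case -x) of the hinge and 170 sin(a) mm above it
- marked_sleeve: loose aluminium hexagonal sleeve 120 mm long, 46 mm across flats, 53 across corners, about 0.4 kg (solid: bores are only look). Origin: centre; x along it. Starts on a flat, any direction, centre 23 mm up, yellow flat 120 degrees from up. Its side flats face 30 degrees above or below level: a grip on opposite flats leans 30 degrees about its length. Yellow patch on each end by the yellow flat
- yellow_flat (a point): centre of the yellow flat, 23 mm from the sleeve's axis; z points straight out of this flat, x along the sleeve
- plain_sleeve: a dark grey sleeve of the same size without yellow, leave it alone; origin its centre
- blue_bin: blue stock bin 150 x 100 x 75 mm, bystander; origin under its centre
- yellow_bin: yellow stock bin 150 x 100 x 75 mm, bystander; origin under its centre
- carton: cardboard box 80 x 90 x 70 mm, bystander; origin under its centre
- screwdriver: screwdriver lying on the bench, bystander
- spanner: open spanner lying on the bench, bystander
- jar: jar 64 mm wide, 90 mm high, bystander; origin under its centre
Mind the look-alikes: they are no part of the job. What is shaped like the marked_sleeve but pink or turquoise is not meant.

How it is judged:
On the way, in this order (a step that is already met when the one before it is completed fails the run):
1. the green button is pressed down (value of joint release above 0.005 m).
2. the lid has popped ajar (value of joint lid_angle above 0.12 rad).
3. the fingers are on the lid and it has stopped bobbing, still ajar (contact force between the fingers and lid above 1 N and value of joint lid_angle between 0.05 and 1.2 rad and velocity of joint lid_angle between -0.4 and 0.4 rad/s), for 0.15 s.
4. the lid stands open at its stop (value of joint lid_angle above 1.6 rad and velocity of joint lid_angle between -0.1 and 0.1 rad/s), for 0.2 s.
At the end, for the whole second after the job is handed in: The lid stands open on its own (over 1.6 rad); the marked sleeve lies at rest, let go, in the nest along the case's y (either end first): centre within 7 mm across, 12 mm along and 4 mm in height of the nest point, level within 0.12 rad, its yellow flat facing up within 0.12 rad (value of joint lid_angle above 1.6 rad and angle between yellow_flat's own z axis and vertical below 0.12 rad and x of marked_sleeve in the frame of nest between -0.007 and 0.007 m and y of marked_sleeve in the frame of nest between -0.012 and 0.012 m and z of marked_sleeve in the frame of nest between -0.004 and 0.004 m and angle between the x axis of marked_sleeve and the y axis of case, either way round below 0.12 rad and linear speed of marked_sleeve below 0.02 m/s); the robot touches nothing.
It fails at once if the lid is flung or let slam against its stop (faster than 1.8 rad/s beyond 1.5 rad) (value of joint lid_angle above 1.5 rad and velocity of joint lid_angle above 1.8 rad/s).
It fails at once if the marked sleeve is dropped or thrown (faster than 1.2 m/s) (linear speed of marked_sleeve above 1.2 m/s).
It fails at once if the plain sleeve or another bystander is moved by more than 25 mm (distance of any of plain_sleeve, blue_bin, yellow_bin, carton, screwdriver, spanner, jar from where it was at the start of the episode above 0.025 m).
It also fails if it takes over 72 s, if anything falls off the work surface, if the arm or the gripper's body presses on something with over 40 N, if the wrist force passes 120 N, or if a joint passes its speed limit or range.

### The arm

A 7-joint arm with a two-finger parallel gripper is mounted at the origin on the work surface. World frame = base frame: x ahead of the robot, y to its left, z up, the work surface at z = 0. Lengths are in m, angles in rad, forces in N, time in s.
With the tool pointing down it reaches from about 0.4 to 0.85 m from the base axis. Payload 10.4 kg.
Tool frame: the origin (TCP) lies at the very end of the fingers, on their centre line; the grasp point (between the pads) lies r.pinch_z behind it (r.pinch_z is the distance from the TCP to the grasp point, in m); z points along the fingers, x is the direction in which the jaws open and shut, and the axes are right-handed (so a half turn about z gives the same grasp; the last joint's range is limited). The gripper opens to 87 mm and grips with 3 to 60 N. Pads are 19 mm wide; open, the fingers measure 117 mm over their backs; the gripper's body (75 mm by 190 mm) begins 51 mm behind the grasp point.
Start: joints at [-1.133, 0.332, -0.065, 1.46, 0.022, 1.35, -0.088], TCP at [0.278, 0.56, 0.223] pointing down, gripper open.
Joint ranges: [-2.6, 2.6], [-0.5, 2.12], [-1.47, 1.34], [0.16, 2.42], [-1.27, 4.41], [0.06, 2.06], [-2.6, 2.6]. Speed limits (rad/s): [2.22, 2.22, 2.79, 2.79, 3.14, 3.14, 3.14].

### API

Orientations are given as a unit quaternion [x, y, z, w].
In Python, from bench import r gives the robot as it stands.
- The arm moves only by the tool carry_out, never from a script. Its argument "increments" is text: rows parted by semicolons, each of 7 numbers parted by spaces: the turn, a rotation vector about the tool's x, y, z in degrees, then the shift along the tool's x, y, z in m, then the finger opening in m, from 0 to 0.087. A call has exactly 5 rows; each row is the pose to reach, as a shift and turn from the pose measured when the call began, along the tool's axes at that moment; what a row does not reach only later rows make up. A row lasts 1/8 s, in which the tool goes at most 62.5 mm and 10.7 degrees, less where a joint would pass 70% of its speed; a pose out of reach is approached as far as the arm can. A call with a gripper value outside its range is refused whole. The fingers move at their own pace and stop on an object; "squeeze" is the grip in N (left out, the last holds). Time passes only in rows, so rows that repeat a pose let the fingers close, or fill a call up. It gives the time, the measured TCP pose, the force and the opening at its end, in the units of the state.
- r.read_state(): the state, without advancing time (a new reading comes with each control period).
- r.camera(name): name is "side" or "top"; returns (picture, depth): 400x640x3 uint8, blue, green, red; 400x640 float32, m along the optical axis (not along the pixel's ray), 0 where there is no reading.
- r.camera_model(name): a dict with "K" (3x3 intrinsics, pixels), "k1" (the pictures are not rectified: a ray, as slopes to the right and down, at radius r is drawn at 1 + k1 r^2 times it, then the intrinsics apply), "extrinsics" (4x4, takes a point from camera to world coordinates). Camera axes: x right, y down, z forward; pixel columns grow to the right and rows downward; lengths in m; the calibration is good to about 2 mm. A picture is of the moment at which its call begins. camera_model takes no time and is no camera call.
- r.close_job(): hands the job in, once; it reports no verdict.
The state is a dict: "time": time; "joint_positions": joint angles; "joint_vel": joint speeds; "joint_torque": joint torques, N m; "ee_pos": TCP position; "eef_rot": TCP orientation; "ft_force": force on the tool from outside, world axes, zero at the start; "torque": the same for the moment, N m; "width": finger opening in m.
Only numpy, scipy, OpenCV 4.12 (cv2) and the standard library are available. Lean on these libraries where they do the work, as an engineer would, in place of code of your own. Each camera call takes 0.05 s, during which the arm holds its last target.

## Working session

There is one attempt and no reset: what is moved stays moved. The work goes in short steps, Python scripts to look and compute and a tool call to move; the robot and the scene stay as the last step left them, time stands still between calls to the robot, and variables do not carry over. Pictures are saved under pics/ and viewed, and the job is handed in when it is done.

Besides the shell and the picture viewer there is one more tool, called after ">>>" by a JSON object that holds its "method" and its "body", one argument or row to a line. carry_out: Moves the arm, as the interface text tells. Its arguments: {"type":"object","properties":{"increments":{"type":"string"},"squeeze":{"type":"number"}},"required":["increments"]}

```bash
ls; mkdir -p pics
python3 - <<'E'
from bench import r
import cv2,numpy as np
print(r.pinch_z, r.read_state())
for n in("side","top"):
    m=r.camera_model(n);print(n,m)
    p,d=r.camera(n);cv2.imwrite(f"pics/{n}0.png",p);np.savez(f"{n}0.npz",p=p,d=d)
E
```

```text
pics
0.0187 {'time': 0.0, 'joint_positions': array([-1.13261054,  0.33285382, -0.06472095,  1.46093842,  0.02160609,
        1.34988577, -0.08851932]), 'joint_vel': array([-0.00132277, -0.00038618,  0.00023407, -0.00017133, -0.00041391,
        0.00075426,  0.0010508 ]), 'joint_torque': array([ 1.06421478e-03, -6.23270202e+01,  2.52293749e-02, -3.89894521e+01,
       -6.12200168e-02,  3.97442188e-02,  1.28635734e-04]), 'ee_pos': array([0.27773334, 0.55947491, 0.22176665]), 'eef_rot': array([ 8.49891463e-01,  5.26957321e-01, -5.73101468e-04,  3.92681845e-04]), 'ft_force': array([ 0.27005049,  1.15085447, -0.92755768]), 'torque': array([ 0.02548432, -0.01301247, -0.03607049]), 'width': 0.08687826076061335}
side {'K': array([[463.48528048,   0.        , 321.93281883],
       [  0.        , 463.48528048, 193.0139243 ],
       [  0.        ,   0.        ,   1.        ]]), 'k1': 0.03255352511419443, 'extrinsics': array([[ 0.91127449, -0.30690618,  0.27456766,  0.09234264],
       [-0.41174908, -0.68950189,  0.59586059, -0.87698087],
       [ 0.00644162, -0.65604553, -0.75469382,  1.19354855],
       [ 0.        ,  0.        ,  0.        ,  1.        ]])}
top {'K': array([[480.96499836,   0.        , 318.87294104],
       [  0.        , 480.96499836, 199.10386657],
       [  0.        ,   0.        ,   1.        ]]), 'k1': 0.021802468809402845, 'extrinsics': array([[ 2.87035727e-02, -9.90352280e-01,  1.35567201e-01,
         2.63171658e-01],
       [-9.99587292e-01, -2.85959713e-02,  2.74137931e-03,
        -1.70641191e-02],
       [ 1.16174455e-03, -1.35589939e-01, -9.90764361e-01,
         1.67156755e+00],
       [ 0.00000000e+00,  0.00000000e+00,  0.00000000e+00,
         1.00000000e+00]])}
```

View pics/side0.png

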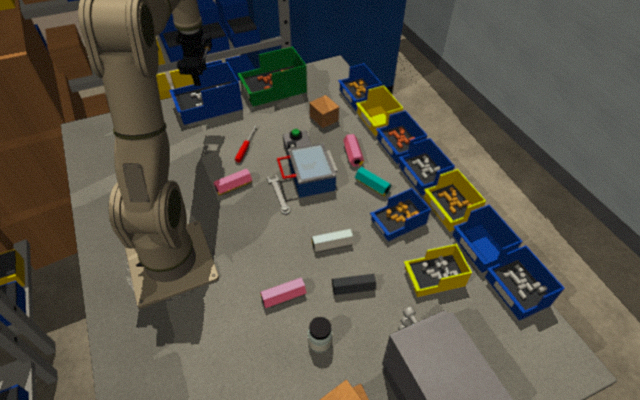

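View pics/top0.png

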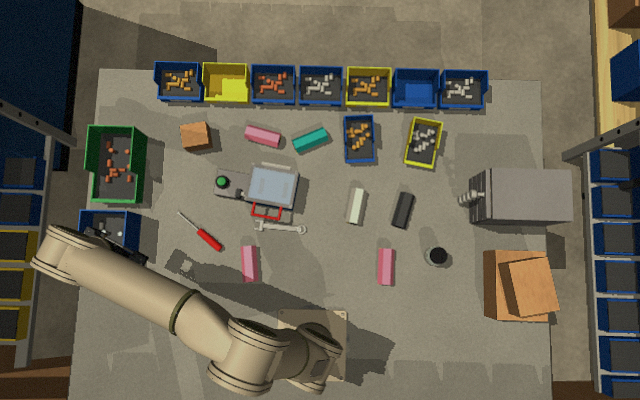

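```bash
cat > h.py <<'E'
import numpy as np,cv2
from scipy.spatial.transform import Rotation as R
from bench import r
def ray(n,u,v):
    m=r.camera_model(n);K=m["K"];k=m["k1"]
    a=np.array([(u-K[0,2])/K[0,0],(v-K[1,2])/K[1,1]]);s=a.copy()
    for _ in range(20): s=a/(1+k*(s@s))
    T=m["extrinsics"];return T[:3,3],T[:3,:3]@np.array([s[0],s[1],1.])
def atz(n,u,v,z):
    o,d=ray(n,u,v);return o+d*(z-o[2])/d[2]
def dep(n,u,v,d):
    o,q=ray(n,u,v);return o+q*d[int(round(v)),int(round(u))]
def proj(n,P):
    m=r.camera_model(n);T=m["extrinsics"];p=T[:3,:3].T@(np.asarray(P)-T[:3,3]);s=p[:2]/p[2];s=s*(1+m["k1"]*(s@s));K=m["K"]
    return np.array([K[0,0]*s[0]+K[0,2],K[1,1]*s[1]+K[1,2]])
def cloud(n,d):
    m=r.camera_model(n);K=m["K"];k=m["k1"];u,v=np.meshgrid(np.arange(640),np.arange(400))
    a=np.stack([(u-K[0,2])/K[0,0],(v-K[1,2])/K[1,1]],-1);s=a.copy()
    for _ in range(20): s=a/(1+k*(s**2).sum(-1,keepdims=True))
    p=np.concatenate([s,np.ones_like(s[...,:1])],-1)*d[...,None];T=m["extrinsics"]
    return p@T[:3,:3].T+T[:3,3]
def crop(p,x0,y0,x1,y1,f,name):
    cv2.imwrite(name,cv2.resize(p[y0:y1,x0:x1],None,fx=f,fy=f,interpolation=cv2.INTER_CUBIC))
E
python3 - <<'E'
from h import *
s=np.load("side0.npz")["p"];t=np.load("top0.npz")["p"]
a=cv2.resize(s[215:265,300:370],None,fx=8,fy=8,interpolation=cv2.INTER_CUBIC)
crop(s,300,215,370,265,10,"pics/a.png")
crop(t,325,175,425,240,7,"pics/b.png")
crop(t,205,155,315,240,7,"pics/c.png")
crop(s,260,110,360,220,5,"pics/d.png")
E
```

```text
(no output)
```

View pics/a.png

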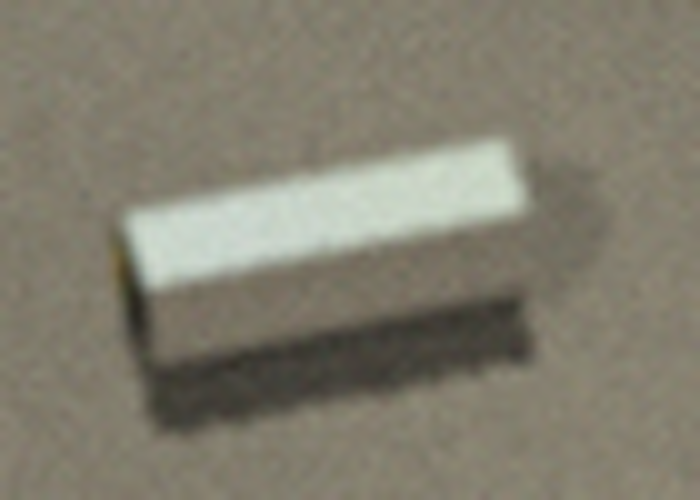

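View pics/b.png

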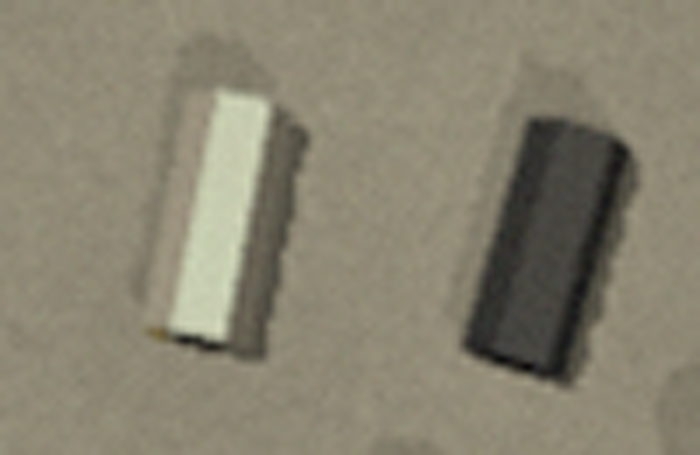

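View pics/c.png

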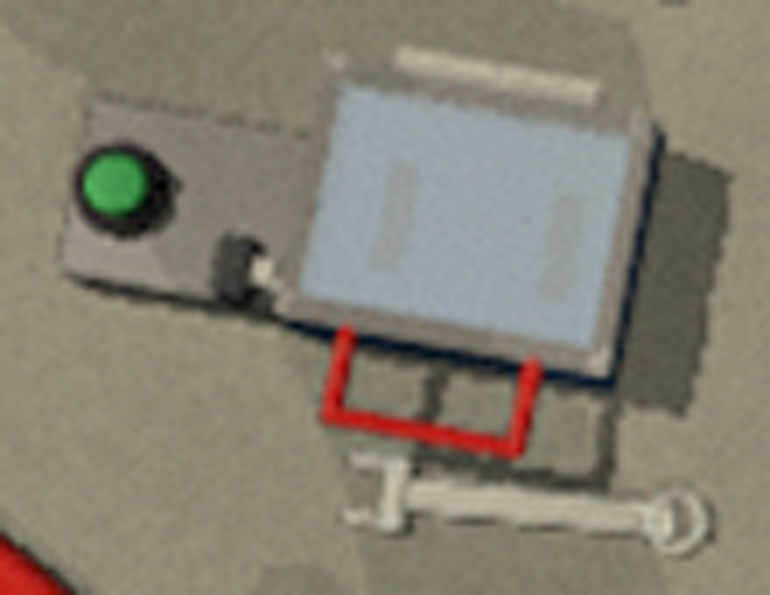

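View pics/d.png

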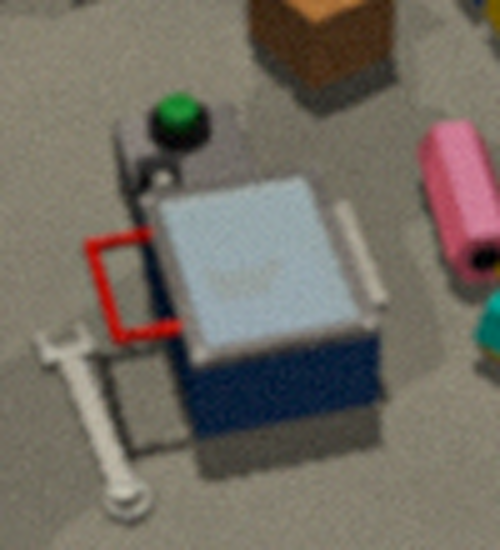

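Run:
```python
from h import *
c=lambda x,y:(205+x/7-.43,155+y/7-.43)
pts={'btn':(c(115,185),.074,(-.015,.170)),'h+':(c(337,412),.074,(-.106,.042)),'h-':(c(514,450),.074,(-.106,-.042)),
'pane++':(c(343,85),.078,None),'lid--':(c(603,372),.078,(-.064,-.081))}
A=[];B=[]
for k,(uv,z,l) in pts.items():
    w=atz('top',*uv,z);print(k,w)
    if l: A.append(l);B.append(w[:2])
A=np.array(A);B=np.array(B);a=A-A.mean(0);b=B-B.mean(0)
th=np.arctan2((a[:,0]*b[:,1]-a[:,1]*b[:,0]).sum(),(a*b).sum());Rm=np.array([[np.cos(th),-np.sin(th)],[np.sin(th),np.cos(th)]])
t=B.mean(0)-Rm@A.mean(0);print(th,t,B-(A@Rm.T+t))
for n in('top','side'):
  d=np.load(n+'0.npz')['d'];C=cloud(n,d);
  # sleeve top
  if n=='top':
    m=np.load('top0.npz')['p'];
    k=(C[...,2]>.04)&(C[...,2]<.052);k[:,:340]=0;k[:,370:]=0;k[:180]=0;k[230:]=0
    q=C[k];print('sleeve',len(q),q.mean(0),q.min(0),q.max(0));rect=cv2.minAreaRect((q[:,:2]*1000).astype(np.float32));print(rect)
    v=np.linalg.svd(q[:,:2]-q[:,:2].mean(0))[2][0];print(v,np.degrees(np.arctan2(v[1],v[0])))
  # gripper cloud in side
  else:
    k=(abs(C[...,0]-.278)<.15)&(abs(C[...,1]-.56)<.15)&(C[...,2]>.2)&(C[...,2]<.42)
    Rt=R.from_quat(r.read_state()['eef_rot']).as_matrix();q=(C[k]-r.read_state()['ee_pos'])@Rt
    for z0 in np.arange(-.2,.02,.015):
      s=q[(q[:,2]>=z0)&(q[:,2]<z0+.015)]
      if len(s):print(round(z0,3),len(s),s[:,0].min().round(3),s[:,0].max().round(3),s[:,1].min().round(3),s[:,1].max().round(3))
    print(Rt)
```

```text
btn [0.53374405 0.3184251  0.074     ]
h+ [0.42717417 0.2066541  0.074     ]
h- [0.41142044 0.12162018 0.074     ]
pane++ [0.58509194 0.21068693 0.078     ]
lid-- [0.44953912 0.08040173 0.078     ]
-0.1486142073262951 [0.52412303 0.1489986 ] [[-0.00071584 -0.00092065]
 [ 0.00166388  0.00042327]
 [-0.00165216 -0.00153657]
 [ 0.00070412  0.00203394]]
sleeve 307 [ 0.46670415 -0.13852651  0.04533933] [ 0.40481223 -0.16646272  0.04000982] [ 0.52814248 -0.11337992  0.05199238]
((466.46673583984375, -138.6191864013672), (39.40196228027344, 121.65904235839844), 80.74860382080078)
[-0.98706576  0.16031592] 170.77476623692695
-0.2 42 -0.038 -0.0 -0.02 0.032
-0.185 184 -0.056 0.018 -0.037 0.039
-0.17 142 -0.057 0.008 -0.039 0.039
-0.155 72 -0.058 -0.007 -0.021 0.027
-0.14 72 -0.061 0.004 -0.02 0.027
-0.125 300 -0.103 0.091 -0.034 0.04
-0.11 161 -0.104 0.095 -0.033 0.039
-0.095 175 -0.095 0.089 -0.035 0.039
-0.08 81 -0.096 0.079 -0.035 0.039
-0.065 6 0.041 0.05 0.004 0.014
-0.05 31 -0.068 0.052 -0.009 0.013
-0.035 36 -0.063 0.053 -0.011 0.014
-0.02 29 -0.058 0.049 -0.01 0.012
-0.005 10 -0.054 0.051 -0.006 0.011
[[ 4.44659974e-01  8.95699315e-01 -4.94938130e-04]
 [ 8.95698643e-01 -4.44660247e-01 -1.09849127e-03]
 [-1.20399719e-03  4.51396893e-05 -9.99999274e-01]]
```

Run:
```python
from h import *
s=np.load("side0.npz")["p"]
crop(s,150,0,270,110,6,"pics/e.png")
```

```text
(no output)
```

View pics/e.png

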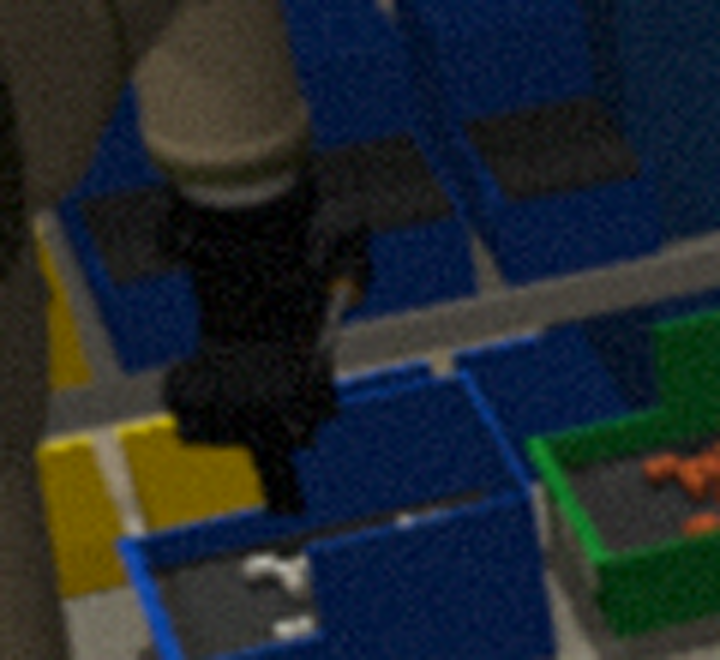

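```bash
cat >> h.py <<'E'
CT=-0.1486;CO=np.array([.5241,.1490])
def case(x,y,z):
    c,s=np.cos(CT),np.sin(CT);return np.array([CO[0]+c*x-s*y,CO[1]+s*x+c*y,z])
def vert(psi):
    c,s=np.cos(psi),np.sin(psi);return np.array([[c,s,0],[s,-c,0],[0,0,-1.]])
def lean(psi,ax,ang): # psi jaw heading, rotate about world axis ax by ang
    ax=np.array(ax,float);ax/=np.linalg.norm(ax);return R.from_rotvec(ax*ang).as_matrix()@vert(psi)
def inc(p,Rt,st=None):
    st=st or r.read_state();R0=R.from_quat(st['eef_rot']).as_matrix()
    rv=R.from_matrix(R0.T@Rt).as_rotvec(degrees=True);d=R0.T@(np.asarray(p)-st['ee_pos'])
    print(' '.join(f'{v:.1f}' for v in rv),' '.join(f'{v:.4f}' for v in d))
def stt():
    s=r.read_state();print('t',round(s['time'],3),'p',s['ee_pos'].round(4),'F',s['ft_force'].round(1),'w',round(s['width'],4),'q',s['joint_positions'].round(2),
      'R',R.from_quat(s['eef_rot']).as_matrix().round(3).tolist())
E
python3 - <<'E'
from h import *
p=case(-.015,.170,.074);print(p)
inc(p+[0,0,.08],vert(CT));inc(p+[0,0,.03],vert(CT))
E
```

```text
[0.53443444 0.31934729 0.074     ]
0.0 0.1 72.1 -0.1009 0.3367 0.0680
0.0 0.1 72.1 -0.1009 0.3367 0.1180
```

>>> {"method": "carry_out", "body": {
  "increments": "0 0 11 -0.018 0.06 0.02 0; 0 0 21 -0.036 0.12 0.04 0; 0 0 32 -0.054 0.18 0.06 0; 0 0 42 -0.072 0.24 0.068 0; 0 0 53 -0.09 0.3 0.068 0",
  "squeeze": 20
}}

```text
time: 0.72
ee_pos: [0.4993, 0.3509, 0.1531]
eef_rot: [0.996, 0.092, -0.001, 0.001]
ft_force: [0.7, 1.5, 0.7]
width: 0.0451
```

Run:
```python
from h import *
p=case(-.015,.170,.074);stt()
inc(p+[0,0,.03],vert(CT))
```

```text
t 0.725 p [0.4993 0.3509 0.1531] F [0.7 1.5 0.7] w 0.0451 q [-0.85  0.35  0.21  1.6  -0.07  1.2  -0.45] R [[0.983, 0.183, -0.002], [0.183, -0.983, -0.002], [-0.002, 0.002, -1.0]]
0.1 0.1 19.0 0.0289 0.0373 0.0491
```

>>> {"method": "carry_out", "body": {
  "increments": "0 0 10 0.015 0.019 0.025 0; 0 0 19 0.0289 0.0373 0.045 0; 0 0 19 0.0289 0.0373 0.049 0; 0 0 19 0.0289 0.0373 0.049 0; 0 0 19 0.0289 0.0373 0.049 0"
}}

```text
time: 1.35
ee_pos: [0.5339, 0.3208, 0.105]
eef_rot: [0.997, -0.072, -0.001, 0.001]
ft_force: [-0.3, 0.2, 0.0]
width: 0.0015
```

Run:
```python
from h import *
p=case(-.015,.170,.074);stt()
inc(p+[0,0,-.007],vert(CT))
pp,d=r.camera("side");crop(pp,240,100,360,200,6,"pics/f.png")
```

```text
t 1.35 p [0.5339 0.3208 0.105 ] F [-0.3  0.2  0. ] w 0.0015 q [-0.82  0.42  0.27  1.62 -0.12  1.12 -0.67] R [[0.99, -0.144, -0.001], [-0.144, -0.99, -0.001], [-0.001, 0.001, -1.0]]
0.1 0.1 0.2 0.0008 0.0014 0.0380
```

View pics/f.png

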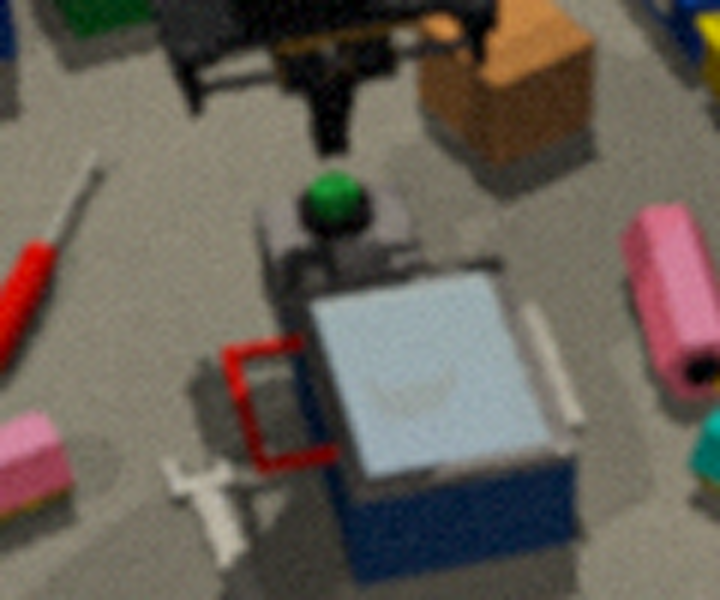

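>>> {"method": "carry_out", "body": {
  "increments": "0 0 0 0.001 0.001 0.03 0; 0 0 0 0.001 0.001 0.037 0; 0 0 0 0.001 0.001 0.04 0; 0 0 0 0.001 0.001 0.04 0; 0 0 0 0.001 0.001 -0.03 0"
}}

```text
time: 2.02
ee_pos: [0.5323, 0.3184, 0.1248]
eef_rot: [0.997, -0.072, -0.004, 0.003]
ft_force: [0.7, 1.2, 1.4]
width: 0.0009
```

Run:
```python
from h import *
stt()
pp,d=r.camera("side");crop(pp,240,100,360,200,6,"pics/g.png")
```

```text
t 2.025 p [0.5323 0.3184 0.1248] F [0.7 1.2 1.4] w 0.0009 q [-0.83  0.4   0.27  1.6  -0.11  1.17 -0.67] R [[0.99, -0.143, -0.008], [-0.144, -0.99, -0.006], [-0.007, 0.007, -1.0]]
```

View pics/g.png

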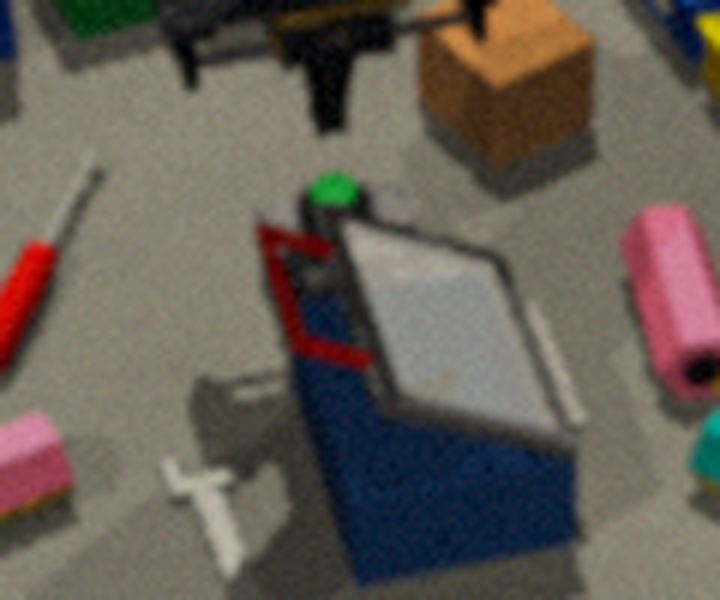

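Run:
```python
from h import *
inc(case(-.094,0,.24),vert(CT))
```

```text
-0.2 -0.2 0.2 -0.0817 0.1713 -0.1042
```

>>> {"method": "carry_out", "body": {
  "increments": "0 0 0 0 0 -0.05 0.087; 0 0 0 -0.02 0.04 -0.1 0.087; 0 0 0 -0.05 0.09 -0.104 0.087; 0 0 0 -0.07 0.145 -0.104 0.087; 0 0 0 -0.0817 0.1713 -0.104 0.087"
}}

```text
time: 2.7
ee_pos: [0.4304, 0.1604, 0.241]
eef_rot: [0.997, -0.073, 0.003, -0.003]
ft_force: [-0.2, 0.1, -0.0]
width: 0.0422
```

```bash
cat >> h.py <<'E'
def lidangle(d,n='side'):
    C=cloud(n,d).reshape(-1,3);q=C[:,:2]-CO;c,s=np.cos(CT),np.sin(CT)
    x=q[:,0]*c+q[:,1]*s;y=-q[:,0]*s+q[:,1]*c;z=C[:,2]
    k=(abs(y)<.07)&(x>-.11)&(x<.2)&(z>.06)
    return x[k],y[k],z[k]
E
python3 - <<'E'
from h import *
stt()
for i in range(3):
    pp,d=r.camera("side")
    if i==0: crop(pp,240,70,360,200,5,"pics/i.png")
    x,y,z=lidangle(d)
    # robust line fit z vs x on lid plane
    k=(z<.19)&(x<.06)&(y<0)
    print(k.sum(),np.polyfit(x[k],z[k],1))
np.savez('l.npz',x=x,y=y,z=z)
E
```

```text
t 2.7 p [0.4304 0.1604 0.241 ] F [-0.2  0.1 -0. ] w 0.0422 q [-0.8  -0.07  0.33  1.87  0.02  1.33 -0.62] R [[0.989, -0.146, 0.007], [-0.146, -0.989, 0.005], [0.006, -0.006, -1.0]]
636 [-0.15860684  0.08829232]
650 [-0.15767841  0.08860999]
647 [-0.17612664  0.08974457]
```

View pics/i.png

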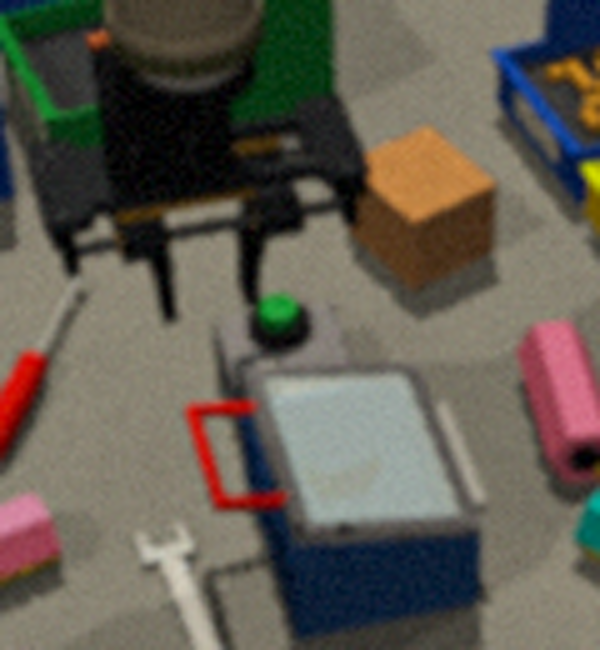

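Run:
```python
from h import *
o=[]
for i in range(40):
    pp,d=r.camera("side")
    x,y,z=lidangle(d)
    k=(z<.19)&(x<.055)&(y<0)&(x>-.06)
    o.append((round(r.read_state()['time'],2),round(float(np.arctan(-np.polyfit(x[k],z[k],1)[0])),2)))
print(o);inc(case(-.094,0,.24),vert(CT))
```

```text
[(2.9, 0.25), (2.95, 0.28), (3.0, 0.31), (3.05, 0.34), (3.1, 0.36), (3.15, 0.39), (3.2, 0.4), (3.25, 0.41), (3.3, 0.41), (3.35, 0.4), (3.4, 0.39), (3.45, 0.37), (3.5, 0.35), (3.55, 0.34), (3.6, 0.32), (3.65, 0.3), (3.7, 0.29), (3.75, 0.28), (3.8, 0.28), (3.85, 0.28), (3.9, 0.28), (3.95, 0.29), (4.0, 0.3), (4.05, 0.32), (4.1, 0.33), (4.15, 0.34), (4.2, 0.34), (4.25, 0.35), (4.3, 0.35), (4.35, 0.35), (4.4, 0.36), (4.45, 0.34), (4.5, 0.34), (4.55, 0.34), (4.6, 0.33), (4.65, 0.33), (4.7, 0.32), (4.75, 0.32), (4.8, 0.31), (4.85, 0.31)]
-0.2 -0.3 0.2 -0.0000 0.0000 -0.0002
```

>>> {"method": "carry_out", "body": {
  "increments": "0 0 0 -0.003 0 0 0.03; 0 0 0 -0.003 0 0.02 0.03; 0 0 0 -0.003 0 0.04 0.03; 0 0 0 -0.003 0 0.06 0.03; 0 0 0 -0.003 0 0.07 0.03"
}}

```text
time: 5.48
ee_pos: [0.428, 0.1634, 0.1689]
eef_rot: [0.997, -0.072, 0.002, -0.002]
ft_force: [0.1, 0.2, 0.5]
width: 0.0454
```

Run:
```python
from h import *
stt()
pp,d=r.camera("side");crop(pp,260,70,360,180,6,"pics/j.png")
x,y,z=lidangle(d)
k=(z<.19)&(x<.055)&(y<0)&(x>-.06);print(np.polyfit(x[k],z[k],1))
inc(case(-.097,0,.108),vert(CT))
for u,v in ((0,.032),(0,-.032)):pass
```

```text
t 5.475 p [0.428  0.1634 0.1689] F [0.1 0.2 0.5] w 0.0454 q [-0.79 -0.01  0.33  1.97  0.    1.18 -0.61] R [[0.99, -0.144, 0.004], [-0.144, -0.99, 0.003], [0.004, -0.003, -1.0]]
[-0.35309735  0.09851441]
-0.2 -0.2 0.2 0.0003 0.0000 0.0601
```

View pics/j.png

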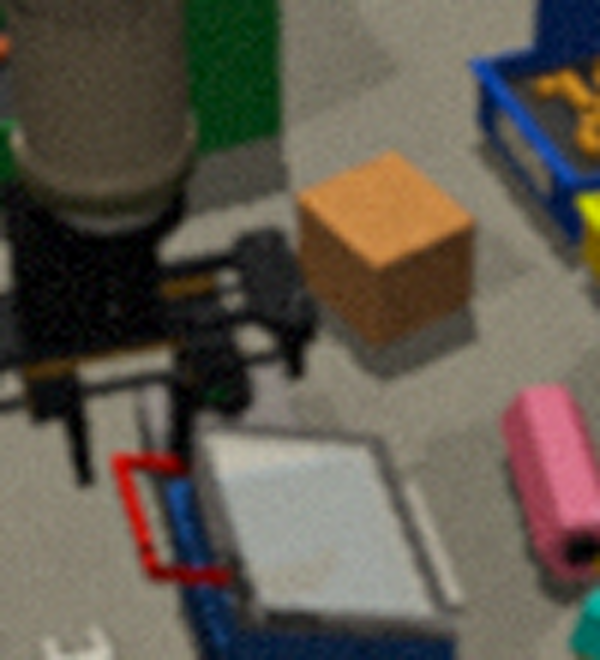

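>>> {"method": "carry_out", "body": {
  "increments": "0 0 0 0 0 0 0.028; 0 0 0 0 0 0.01 0.028; 0 0 0 0 0 0.03 0.028; 0 0 0 0 0 0.05 0.028; 0 0 0 0 0 0.058 0.028"
}}

```text
time: 6.15
ee_pos: [0.4275, 0.1632, 0.1092]
eef_rot: [0.997, -0.072, 0.001, -0.001]
ft_force: [-0.3, -0.6, 0.3]
width: 0.028
```

Run:
```python
from h import *
stt()
pp,d=r.camera("side");crop(pp,260,90,340,170,8,"pics/k.png")
x,y,z=lidangle(d)
k=(z<.19)&(x<.055)&(y<0)&(x>-.06);print(np.polyfit(x[k],z[k],1))
```

```text
t 6.15 p [0.4275 0.1632 0.1092] F [-0.3 -0.6  0.3] w 0.028 q [-0.79  0.06  0.34  2.04 -0.02  1.04 -0.59] R [[0.99, -0.144, 0.002], [-0.144, -0.99, 0.002], [0.002, -0.002, -1.0]]
[-0.36983066  0.099283  ]
```

View pics/k.png

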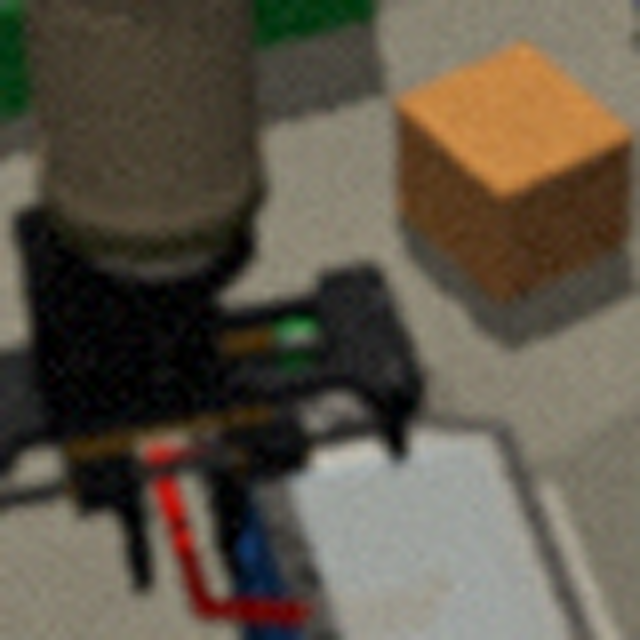

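Fingers straddle the red bar (one at (145,540), one at (230,500) in the crop). Close on it.

>>> {"method": "carry_out", "body": {
  "increments": "0 0 0 0 0 0 0.005; 0 0 0 0 0 0 0.005; 0 0 0 0 0 0 0.005; 0 0 0 0 0 0 0.005; 0 0 0 0 0 0 0.005",
  "squeeze": 8
}}

```text
time: 6.82
ee_pos: [0.4272, 0.1634, 0.1089]
eef_rot: [0.997, -0.072, 0.001, -0.001]
ft_force: [-2.5, 1.6, -0.1]
width: 0.0098
```

Run:
```python
from h import *
stt()
st=r.read_state()
c,s=np.cos(CT),np.sin(CT)
R0=R.from_quat(st['eef_rot']).as_matrix();g=st['ee_pos']-R0[:,2]*r.pinch_z
q=g[:2]-CO;print('grip in case',q[0]*c+q[1]*s,-q[0]*s+q[1]*c,g[2])
pp,d=r.camera("side");x,y,z=lidangle(d)
k=(z<.19)&(x<.055)&(y<0)&(x>-.06);print(np.arctan(-np.polyfit(x[k],z[k],1)[0]))
```

```text
t 6.825 p [0.4272 0.1634 0.1089] F [-2.5  1.6 -0.1] w 0.0098 q [-0.79  0.06  0.34  2.04 -0.02  1.04 -0.59] R [[0.99, -0.144, 0.002], [-0.144, -0.99, 0.002], [0.001, -0.002, -1.0]]
grip in case -0.09797463882436937 -0.00017965058577974584 0.1276053175395735
0.3432161819127057
```

>>> {"method": "carry_out", "body": {
  "increments": "0 0 0 0.005 0 -0.0125 0.005; 0 0 0 0.011 0 -0.025 0.005; 0 0 0 0.018 0 -0.0365 0.005; 0 0 0 0.0255 0 -0.048 0.005; 0 0 0 0.034 0 -0.058 0.005",
  "squeeze": 20
}}

```text
time: 7.5
ee_pos: [0.4602, 0.1583, 0.1683]
eef_rot: [0.997, -0.072, -0.0, -0.001]
ft_force: [-8.5, -0.3, 7.4]
width: 0.0094
```

```bash
cat >> h.py <<'E'
def gripcase():
    st=r.read_state();c,s=np.cos(CT),np.sin(CT)
    R0=R.from_quat(st['eef_rot']).as_matrix();g=st['ee_pos']-R0[:,2]*r.pinch_z
    q=g[:2]-CO;x=q[0]*c+q[1]*s;print('grip in case',x,-q[0]*s+q[1]*c,g[2]);return np.arctan2(g[2]-.074,.064-x),np.hypot(g[2]-.074,.064-x)
E
python3 - <<'E'
from h import *
stt();a,l=gripcase();print(a,l)
R0=vert(CT)
for b in a+np.arange(1,6)*.08:
    p=case(.064-.17*np.cos(b),0,.074+.17*np.sin(b)-.0187);inc(p,R0)
pp,d=r.camera("side");crop(pp,240,50,360,170,6,"pics/l.png")
E
```

```text
t 7.5 p [0.4602 0.1583 0.1683] F [-8.5 -0.3  7.4] w 0.0094 q [-0.77  0.06  0.36  1.91 -0.02  1.18 -0.55] R [[0.99, -0.144, -0.001], [-0.144, -0.99, 0.002], [-0.001, -0.002, -1.0]]
grip in case -0.06453865760395469 -0.0002881916739266837 0.18696230532088096
0.7209892823085735 0.17112179557857213
-0.1 0.0 0.2 0.0102 -0.0002 -0.0091
-0.1 0.0 0.2 0.0204 -0.0002 -0.0182
-0.1 0.0 0.2 0.0312 -0.0002 -0.0264
-0.1 0.0 0.2 0.0426 -0.0001 -0.0338
-0.1 0.0 0.2 0.0546 -0.0001 -0.0402
```

View pics/l.png

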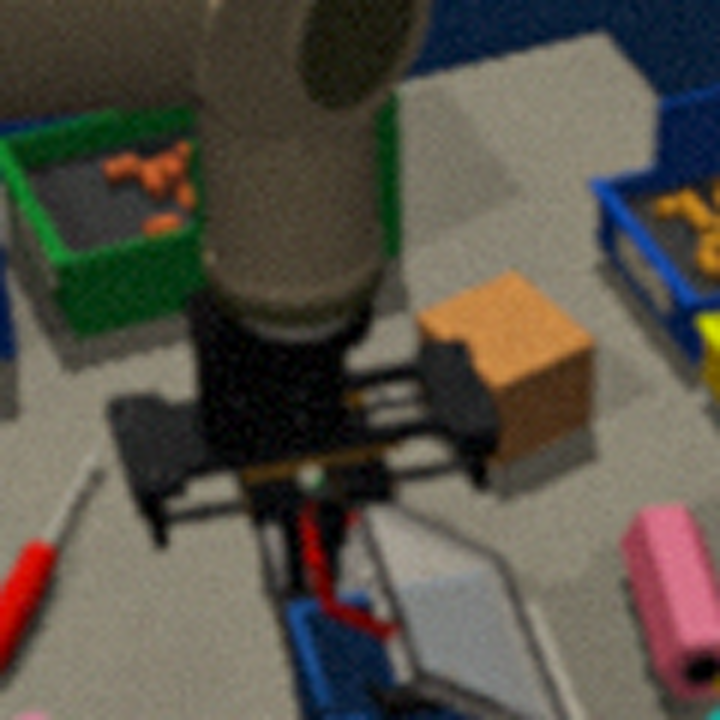

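>>> {"method": "carry_out", "body": {
  "increments": "0 0 0 0.01 0 -0.0095 0.005; 0 0 0 0.0205 0 -0.0185 0.005; 0 0 0 0.0312 0 -0.0265 0.005; 0 0 0 0.0425 0 -0.034 0.005; 0 0 0 0.0545 0 -0.0405 0.005"
}}

```text
time: 8.18
ee_pos: [0.5163, 0.1495, 0.2107]
eef_rot: [0.997, -0.073, 0.001, -0.001]
ft_force: [-0.9, -2.1, -0.8]
width: 0.0092
```

Run:
```python
from h import *
stt();a,l=gripcase();print(a,l)
R0=vert(CT)
for b in a+np.arange(1,6)*.07:
    p=case(.064-.17*np.cos(b),0,.074+.17*np.sin(b)-.0187);inc(p,R0)
```

```text
t 8.175 p [0.5163 0.1495 0.2107] F [-0.9 -2.1 -0.8] w 0.0092 q [-0.73  0.14  0.4   1.73 -0.06  1.28 -0.46] R [[0.989, -0.145, 0.001], [-0.145, -0.989, 0.002], [0.001, -0.002, -1.0]]
grip in case -0.007785969420399247 -0.0006877585955557722 0.22935924005453862
1.1379550839671013 0.17114239356731648
-0.1 -0.1 0.2 0.0114 -0.0006 -0.0036
-0.1 -0.1 0.2 0.0227 -0.0006 -0.0074
-0.1 -0.1 0.2 0.0342 -0.0006 -0.0104
-0.1 -0.1 0.2 0.0459 -0.0005 -0.0126
-0.1 -0.1 0.2 0.0577 -0.0005 -0.0140
```

>>> {"method": "carry_out", "body": {
  "increments": "0 0 0 0.011 0 -0.004 0.005; 0 0 0 0.0227 0 -0.0075 0.005; 0 0 0 0.0342 0 -0.0105 0.005; 0 0 0 0.0459 0 -0.0128 0.005; 0 0 0 0.0577 0 -0.0142 0.005"
}}

```text
time: 8.8
ee_pos: [0.5741, 0.1406, 0.2247]
eef_rot: [0.997, -0.073, 0.0, -0.001]
ft_force: [-0.6, -4.4, -0.3]
width: 0.0091
```

Run:
```python
from h import *
stt();a,l=gripcase();print(a,l)
R0=vert(CT)
for b in np.array([1.54,1.59,1.64,1.67,1.7]):
    p=case(.064-.17*np.cos(b),0,.074+.17*np.sin(b)-.0187);inc(p,R0)
```

```text
t 8.8 p [0.5741 0.1406 0.2247] F [-0.6 -4.4 -0.3] w 0.0091 q [-0.67  0.26  0.43  1.58 -0.11  1.33 -0.38] R [[0.989, -0.145, 0.001], [-0.145, -0.989, 0.001], [0.001, -0.001, -1.0]]
grip in case 0.05066421716141957 -0.0009006003353491249 0.24340280123099184
1.4922360165116701 0.16992690242814615
-0.1 -0.0 0.2 0.0081 -0.0009 -0.0005
-0.1 -0.0 0.2 0.0166 -0.0008 -0.0006
-0.1 -0.0 0.2 0.0251 -0.0008 -0.0002
-0.1 -0.0 0.2 0.0302 -0.0008 0.0003
-0.1 -0.0 0.2 0.0352 -0.0008 0.0008
```

>>> {"method": "carry_out", "body": {
  "increments": "0 0 0 0.008 0 -0.0005 0.005; 0 0 0 0.0165 0 -0.0006 0.005; 0 0 0 0.025 0 -0.0002 0.005; 0 0 0 0.031 0 0.0003 0.005; 0 0 0 0.036 0 0.001 0.005"
}}

```text
time: 9.43
ee_pos: [0.61, 0.1351, 0.2235]
eef_rot: [0.997, -0.073, 0.0, -0.0]
ft_force: [-0.1, -3.9, 1.0]
width: 0.0092
```

>>> {"method": "carry_out", "body": {
  "increments": "0 0 0 0.003 0 0 0.005; 0 0 0 0.003 0 0 0.015; 0 0 0 0.003 0 0 0.03; 0 0 0 0.003 0 0 0.05; 0 0 0 0.003 0 0 0.05"
}}

```text
time: 10.05
ee_pos: [0.6129, 0.135, 0.2237]
eef_rot: [0.997, -0.073, 0.0, -0.001]
ft_force: [0.6, -0.4, 0.5]
width: 0.0376
```

Run:
```python
from h import *
stt();a,l=gripcase();print(a,l)
pp,d=r.camera("side");crop(pp,240,30,360,170,5,"pics/m.png")
```

```text
t 10.05 p [0.6129 0.135  0.2237] F [ 0.6 -0.4  0.5] w 0.0376 q [-0.62  0.35  0.43  1.48 -0.15  1.35 -0.33] R [[0.989, -0.145, 0.001], [-0.145, -0.989, 0.001], [0.001, -0.001, -1.0]]
grip in case 0.08992605019582528 -0.0007070354187310949 0.24240523292091692
1.7235474733391394 0.17038920903010474
```

View pics/m.png

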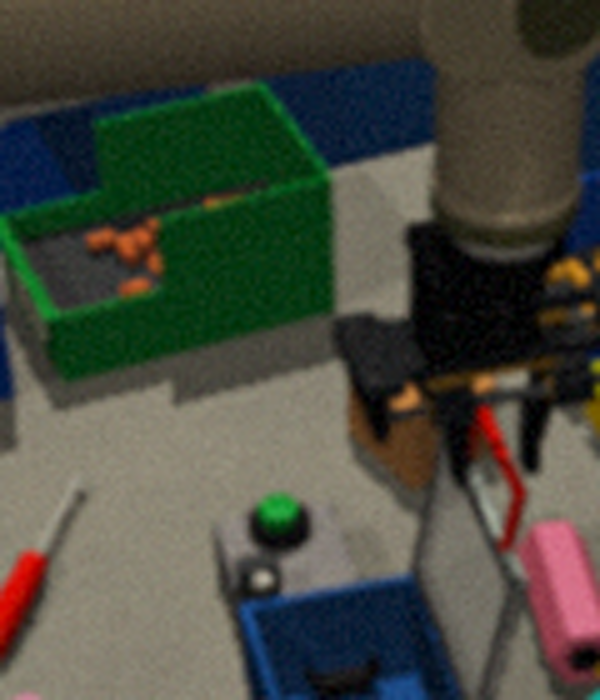

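>>> {"method": "carry_out", "body": {
  "increments": "0 0 0 0.001 0 -0.02 0.05; 0 0 0 0.001 0 -0.05 0.05; 0 0 0 0 0 -0.08 0.05; 0 0 0 0 0 -0.09 0.06; 0 0 0 0 0.03 -0.09 0.06"
}}

```text
time: 10.72
ee_pos: [0.6085, 0.1075, 0.3132]
eef_rot: [0.998, -0.071, 0.0, -0.001]
ft_force: [0.6, -1.0, -0.2]
width: 0.0579
```

Run:
```python
from h import *
stt()
c=lambda x,y:(325+x/7-.43,175+y/7-.43)
P=np.array([atz('top',*c(*q),.046) for q in ((217,92),(272,97),(228,340),(170,330))]);print(P.round(4),P.mean(0))
v=(P[0]+P[1]-P[2]-P[3])/2;print(v,np.linalg.norm(v),np.degrees(np.arctan2(v[1],v[0])))
ca=lambda x,y:(300+x/10-.45,215+y/10-.45)
P=np.array([atz('side',*ca(*q),.046) for q in ((127,212),(508,140),(527,208),(152,288))]);print(P.round(4),P.mean(0))
v=(-P[0]+P[1]+P[2]-P[3])/2;print(v,np.linalg.norm(v),np.degrees(np.arctan2(v[1],v[0])))
```

```text
t 10.725 p [0.6085 0.1075 0.3132] F [ 0.6 -1.  -0.2] w 0.0579 q [-0.6   0.3   0.46  1.35 -0.13  1.52 -0.29] R [[0.99, -0.141, 0.001], [-0.141, -0.99, 0.002], [0.001, -0.002, -1.0]]
[[ 0.5286 -0.137   0.046 ]
 [ 0.5269 -0.1639  0.046 ]
 [ 0.4072 -0.1445  0.046 ]
 [ 0.4112 -0.1164  0.046 ]] [ 0.46845283 -0.14043381  0.046     ]
[ 0.1185024  -0.01998518  0.        ] 0.12017581596250553 -9.572735783442846
[[ 0.4122 -0.1157  0.046 ]
 [ 0.5301 -0.1385  0.046 ]
 [ 0.5238 -0.1638  0.046 ]
 [ 0.4079 -0.1443  0.046 ]] [ 0.46849095 -0.14056749  0.046     ]
[ 0.11689965 -0.02117695  0.        ] 0.11880232315112942 -10.268055479790588
```

```bash
cat >> h.py <<'E'
def sl(cen,head,tilt,h):
    """pose gripping sleeve: head= heading of d (rad); S = d rotated +90deg; tilt>0: tool top towards S; h: TCP above centre along tool-up"""
    d=np.array([np.cos(head),np.sin(head),0]);s=np.array([-d[1],d[0],0])
    Rt=lean(head+np.pi/2,-d,tilt);return np.asarray(cen)-Rt[:,2]*h,Rt
E
python3 - <<'E'
from h import *
H=np.radians(-9.8);C=np.array([.4685,-.1405,.023])
p,Rt=sl(C,H,np.pi/6,.12);print(p,Rt.round(3));inc(p,Rt)
print(atz('top',403.3,210.7,.046))
E
```

```text
[ 0.47871257 -0.08137553  0.12692305] [[ 0.147  0.985 -0.085]
 [ 0.853 -0.17  -0.493]
 [-0.5    0.    -0.866]]
-23.1 -23.9 -86.1 -0.1020 0.2057 0.1858
[ 0.4541208  -0.30051175  0.046     ]
```

>>> {"method": "carry_out", "body": {
  "increments": "-2.3 -2.4 -8.6 -0.02 0.04 0 0.06; -4.6 -4.8 -17.2 -0.04 0.08 0 0.06; -6.9 -7.2 -25.8 -0.06 0.12 0.02 0.06; -9.2 -9.6 -34.4 -0.08 0.16 0.05 0.06; -11.5 -12 -43 -0.1 0.2 0.08 0.06"
}}

```text
time: 11.35
ee_pos: [0.4802, -0.0774, 0.2311]
eef_rot: [0.943, 0.302, -0.109, 0.09]
ft_force: [0.9, -1.2, -0.0]
width: 0.0599
```

Run:
```python
from h import *
stt()
H=np.radians(-9.8);C=np.array([.4685,-.1405,.023])
p,Rt=sl(C,H,np.pi/6,.12);inc(p,Rt)
```

```text
t 11.35 p [ 0.4802 -0.0774  0.2311] F [ 0.9 -1.2 -0. ] w 0.0599 q [-0.49  0.13  0.44  1.73  0.17  1.46  0.53] R [[0.794, 0.589, -0.151], [0.55, -0.802, -0.235], [-0.259, 0.104, -0.96]]
-11.6 -11.9 -42.8 0.0236 -0.0085 0.1012
```

>>> {"method": "carry_out", "body": {
  "increments": "-2.4 -2.4 -9 0.005 -0.002 0.02 0.06; -4.8 -4.8 -18 0.01 -0.004 0.04 0.06; -7.2 -7.2 -27 0.014 -0.006 0.06 0.06; -9.6 -9.6 -36 0.019 -0.007 0.08 0.06; -11.6 -11.9 -42.8 0.0236 -0.0085 0.1 0.06"
}}

```text
time: 11.98
ee_pos: [0.4784, -0.081, 0.1267]
eef_rot: [0.737, 0.624, -0.199, 0.167]
ft_force: [-1.0, 0.1, -0.0]
width: 0.0598
```

Run:
```python
from h import *
stt()
H=np.radians(-9.8);C=np.array([.4685,-.1405,.023])
p,Rt=sl(C,H,np.pi/6,.12);inc(p,Rt)
p,Rt=sl(C,H,np.pi/6,.003);inc(p,Rt)
```

```text
t 11.975 p [ 0.4784 -0.081   0.1267] F [-1.   0.1 -0. ] w 0.0598 q [-0.56  0.23  0.33  1.93  0.43  1.25  0.98] R [[0.141, 0.986, -0.085], [0.854, -0.164, -0.494], [-0.502, -0.003, -0.865]]
0.0 0.1 0.4 -0.0004 0.0003 -0.0000
0.0 0.1 0.4 -0.0002 0.0003 0.1170
```

>>> {"method": "carry_out", "body": {
  "increments": "0 0 0 0 0 0.04 0.057; 0 0 0.4 0 0 0.08 0.057; 0 0 0.4 0 0 0.1 0.057; 0 0 0.4 0 0 0.112 0.057; 0 0 0.4 0 0 0.117 0.057"
}}

```text
time: 12.6
ee_pos: [0.4681, -0.139, 0.025]
eef_rot: [0.739, 0.622, -0.199, 0.167]
ft_force: [0.2, -0.5, -0.0]
width: 0.0571
```

Run:
```python
from h import *
stt()
H=np.radians(-9.8);C=np.array([.4685,-.1405,.023])
p,Rt=sl(C,H,np.pi/6,.003);inc(p,Rt)
pp,d=r.camera("side");crop(pp,280,180,400,280,6,"pics/n.png")
```

```text
t 12.6 p [ 0.4681 -0.139   0.025 ] F [ 0.2 -0.5 -0. ] w 0.0571 q [-0.48  0.37  0.36  2.03  0.45  0.98  0.97] R [[0.147, 0.985, -0.086], [0.852, -0.17, -0.494], [-0.502, -0.0, -0.865]]
-0.0 0.1 0.0 -0.0002 0.0006 -0.0005
```

View pics/n.png

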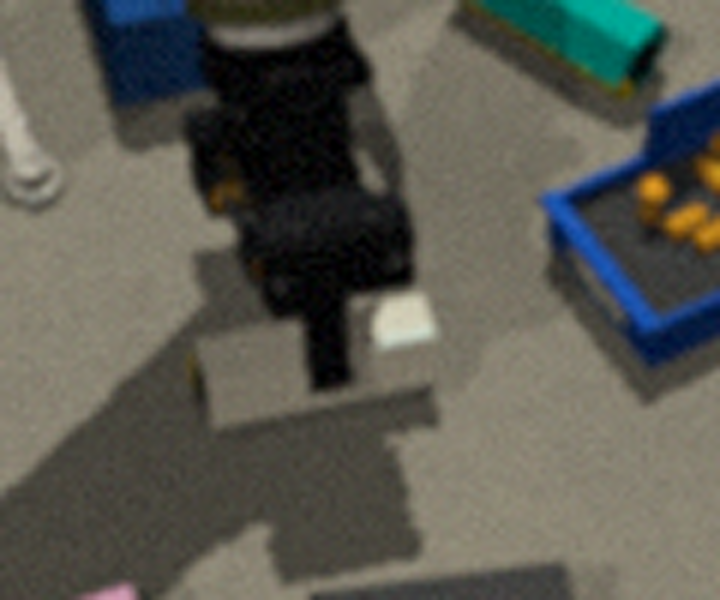

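>>> {"method": "carry_out", "body": {
  "increments": "0 0 0 0 0 0 0.049; 0 0 0 0 0 0.003 0.049; 0 0 0 0 0 0.003 0.03; 0 0 0 0 0 0.003 0.03; 0 0 0 0 0 0.003 0.03",
  "squeeze": 45
}}

```text
time: 13.28
ee_pos: [0.468, -0.1403, 0.0224]
eef_rot: [0.739, 0.622, -0.199, 0.167]
ft_force: [0.5, 0.4, -1.5]
width: 0.0454
```

Run:
```python
from h import *
stt()
inc(r.read_state()['ee_pos']+[0.0,.03,.05],R.from_quat(r.read_state()['eef_rot']).as_matrix())
```

```text
t 13.275 p [ 0.468  -0.1403  0.0224] F [ 0.5  0.4 -1.5] w 0.0454 q [-0.48  0.37  0.36  2.03  0.45  0.97  0.97] R [[0.147, 0.985, -0.086], [0.853, -0.17, -0.494], [-0.502, -0.0, -0.865]]
0.0 0.0 0.0 0.0005 -0.0051 -0.0581
```

>>> {"method": "carry_out", "body": {
  "increments": "0 0 0 0 0 -0.012 0.03; 0 0 0 0.001 -0.003 -0.04 0.03; 0 5 0 0.001 -0.005 -0.06 0.03; 0 14 0 0.001 -0.005 -0.062 0.03; 0 23 0 0.001 -0.005 -0.062 0.03"
}}

```text
time: 13.9
ee_pos: [0.469, -0.1069, 0.0767]
eef_rot: [0.763, 0.644, -0.045, 0.039]
ft_force: [-0.3, -0.7, -7.3]
width: 0.0456
```

Run:
```python
from h import *
stt()
H=np.radians(-9.8);C=np.array([.4700,-.105,.075])
p,Rt=sl(C,H,-np.pi/6,-.0005);inc(p,Rt)
pp,d=r.camera("side");crop(pp,280,150,400,260,6,"pics/o.png")
```

```text
t 13.9 p [ 0.469  -0.1069  0.0767] F [-0.3 -0.7 -7.3] w 0.0456 q [-0.3   0.16  0.36  2.02  0.07  0.98  1.43] R [[0.167, 0.986, -0.018], [0.979, -0.168, -0.117], [-0.118, 0.001, -0.993]]
0.1 36.8 0.1 0.0025 0.0007 0.0018
```

View pics/o.png

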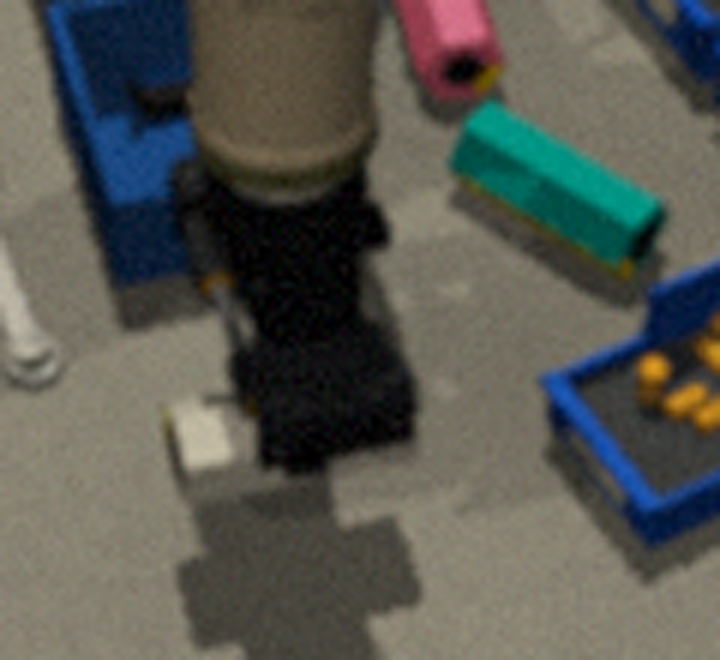

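>>> {"method": "carry_out", "body": {
  "increments": "0 9 0 0.001 0 0 0.03; 0 18 0 0.0015 0 0 0.03; 0 27 0 0.002 0 0.001 0.03; 0 36.8 0 0.0025 0 0.0018 0.03; 0 36.8 0 0.0025 0 0.0018 0.03"
}}

```text
time: 14.58
ee_pos: [0.4671, -0.1111, 0.0737]
eef_rot: [0.741, 0.619, 0.2, -0.168]
ft_force: [0.7, 0.0, -6.5]
width: 0.0456
```

Run:
```python
from h import *
stt()
H=np.radians(-9.8);C=np.array([.4700,-.105,.024])
p,Rt=sl(C,H,-np.pi/6,-.0005);inc(p,Rt)
pp,d=r.camera("side");crop(pp,280,150,400,260,6,"pics/p.png")
```

```text
t 14.575 p [ 0.4671 -0.1111  0.0737] F [ 0.7  0.  -6.5] w 0.0456 q [ 0.14  0.33  0.41  1.96 -0.68  1.19  2.29] R [[0.155, 0.984, 0.088], [0.849, -0.178, 0.497], [0.505, -0.002, -0.863]]
0.1 -0.3 -0.5 -0.0195 0.0018 0.0467
```

View pics/p.png

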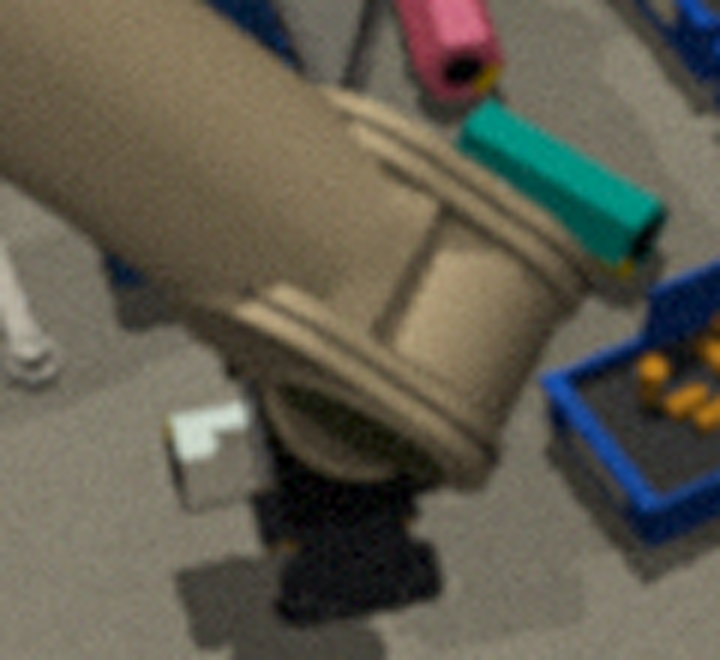

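>>> {"method": "carry_out", "body": {
  "increments": "0 -0.3 0 -0.007 0 0.012 0.03; 0 -0.3 0 -0.014 0 0.024 0.03; 0 -0.3 0 -0.02 0 0.034 0.03; 0 -0.3 0 -0.0235 0 0.0402 0.03; 0 -0.3 0 -0.0252 0 0.043 0.03"
}}

```text
time: 15.25
ee_pos: [0.4677, -0.1096, 0.0239]
eef_rot: [0.741, 0.62, 0.197, -0.166]
ft_force: [0.3, 0.0, -6.2]
width: 0.0457
```

Run:
```python
from h import *
stt()
```

```text
t 15.25 p [ 0.4677 -0.1096  0.0239] F [ 0.3  0.  -6.2] w 0.0457 q [ 0.15  0.41  0.39  1.98 -0.73  1.11  2.36] R [[0.153, 0.984, 0.086], [0.853, -0.176, 0.491], [0.499, -0.001, -0.867]]
```

>>> {"method": "carry_out", "body": {
  "increments": "0 0 0 -0.0005 0 0.0008 0.03; 0 0 0 -0.0005 0 0.0008 0.048; 0 0 0 -0.0005 0 0.0008 0.055; 0 0 0 -0.0005 0 0.0008 0.055; 0 0 0 -0.0005 0 -0.01 0.056"
}}

```text
time: 15.88
ee_pos: [0.4664, -0.1146, 0.0325]
eef_rot: [0.741, 0.62, 0.197, -0.167]
ft_force: [0.1, -0.3, -0.4]
width: 0.0555
```

Run:
```python
from h import *
stt()
pp,d=r.camera("side");crop(pp,280,150,400,260,6,"pics/q.png")
```

```text
t 15.875 p [ 0.4664 -0.1146  0.0325] F [ 0.1 -0.3 -0.4] w 0.0555 q [ 0.15  0.4   0.39  1.97 -0.71  1.13  2.35] R [[0.153, 0.985, 0.085], [0.853, -0.175, 0.492], [0.499, -0.002, -0.867]]
```

View pics/q.png

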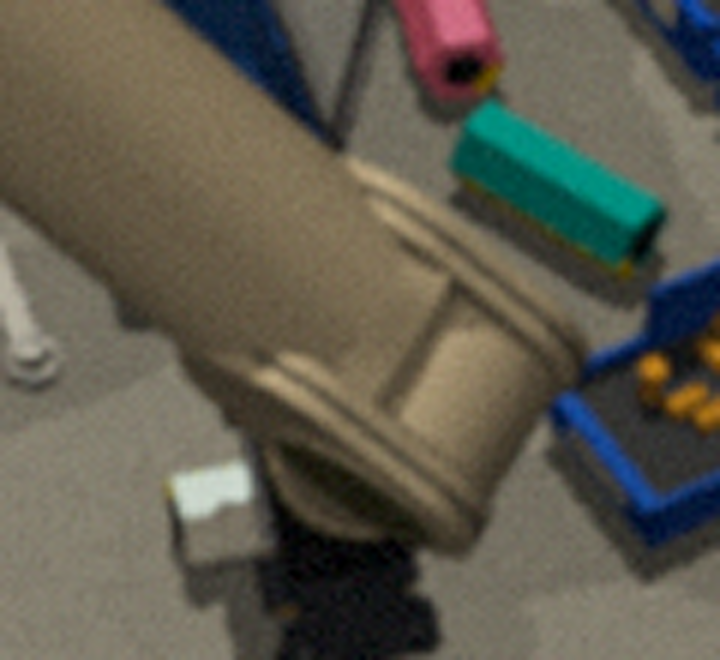

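>>> {"method": "carry_out", "body": {
  "increments": "0 0 0 0 0 -0.02 0.057; 0 0 0 0 0 -0.06 0.057; 0 -8 0 0 0 -0.09 0.06; 0 -16 0 -0.005 0 -0.11 0.06; 0 -25 0 -0.015 0 -0.12 0.06"
}}

```text
time: 16.55
ee_pos: [0.4551, -0.1896, 0.1327]
eef_rot: [0.767, 0.641, 0.032, -0.024]
ft_force: [-1.1, -0.2, -0.5]
width: 0.0597
```

Run:
```python
from h import *
stt()
H=np.radians(-10);C=np.array([.4677,-.110,.023])
p,Rt=sl(C,H,np.pi/6,.12);inc(p,Rt)
pp,d=r.camera("side");crop(pp,280,150,400,260,6,"pics/r.png")
pp,d=r.camera("top");crop(pp,300,160,420,240,6,"pics/s.png")
```

```text
t 16.55 p [ 0.4551 -0.1896  0.1327] F [-1.1 -0.2 -0.5] w 0.0597 q [-0.07  0.13  0.47  1.93 -0.15  1.12  1.85] R [[0.177, 0.984, 0.018], [0.981, -0.178, 0.079], [0.081, 0.004, -0.997]]
0.2 -34.6 -0.3 0.1397 -0.0021 0.0171
```

View pics/r.png

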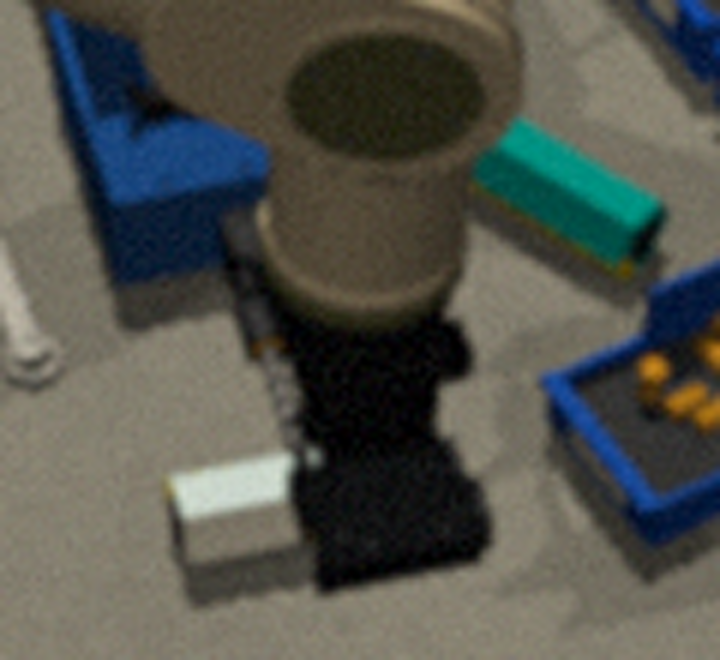

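View pics/s.png

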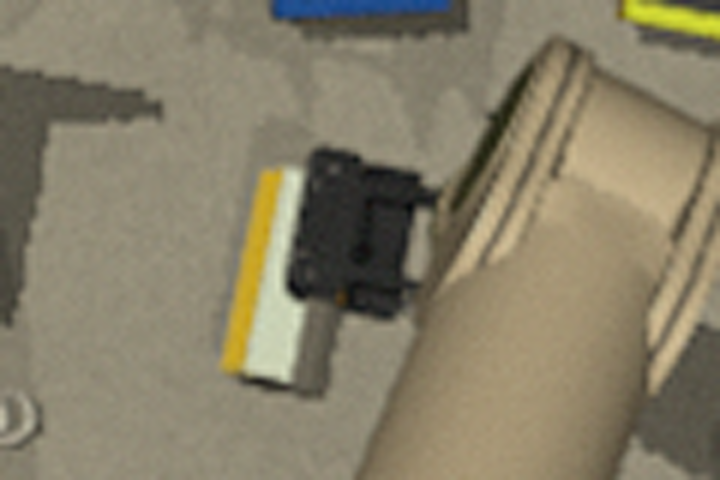

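>>> {"method": "carry_out", "body": {
  "increments": "0 -7 0 0.028 0 -0.005 0.06; 0 -14 0 0.056 0 -0.005 0.06; 0 -21 0 0.084 -0.001 0 0.06; 0 -28 0 0.112 -0.002 0.01 0.06; 0 -34.6 0 0.14 -0.002 0.017 0.06"
}}

```text
time: 17.27
ee_pos: [0.4769, -0.0466, 0.1263]
eef_rot: [0.74, 0.621, -0.198, 0.165]
ft_force: [1.2, -0.9, -0.3]
width: 0.0602
```

Run:
```python
from h import *
stt()
pp,d=r.camera("top");crop(pp,300,160,420,240,6,"pics/t.png")
pp,d=r.camera("side");crop(pp,280,180,380,260,7,"pics/u.png")
c=lambda x,y:(300+x/6-.42,160+y/6-.42)
P=np.array([atz('top',*c(*q),.046) for q in ((281,170),(245,376))]);print(P)
```

```text
t 17.275 p [ 0.4769 -0.0466  0.1263] F [ 1.2 -0.9 -0.3] w 0.0602 q [-0.52  0.24  0.22  1.91  0.42  1.29  0.91] R [[0.151, 0.985, -0.088], [0.854, -0.174, -0.49], [-0.498, -0.001, -0.867]]
[[ 0.52695651 -0.105665    0.046     ]
 [ 0.40858049 -0.08780528  0.046     ]]
```

View pics/t.png

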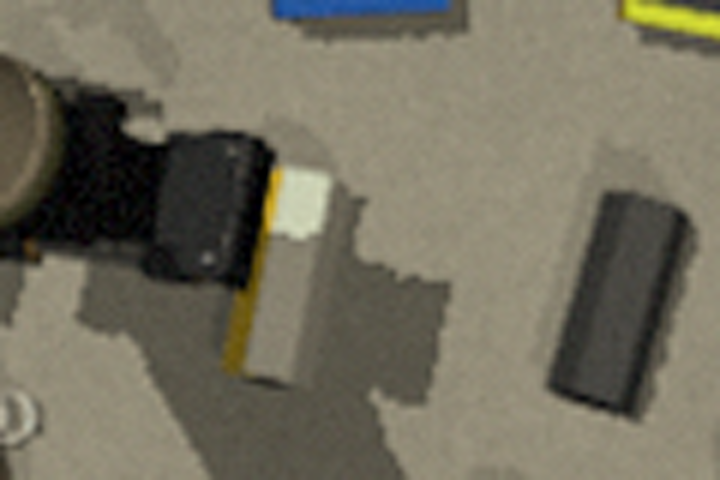

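View pics/u.png

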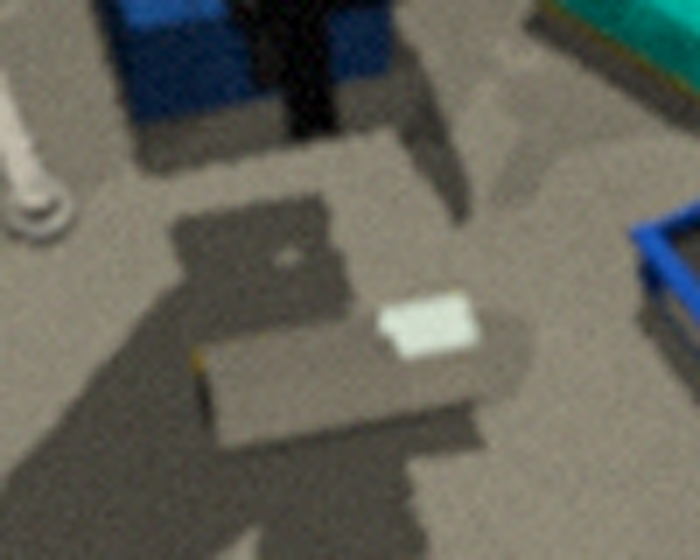

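Run:
```python
from h import *
c=lambda x,y:(300+x/6-.42,160+y/6-.42)
P=np.array([atz('top',*c(*q),.046) for q in ((281,168),(332,178),(298,387),(246,376))])
v=(P[0]+P[1]-P[2]-P[3])/2;print(P.mean(0),np.linalg.norm(v),np.degrees(np.arctan2(v[1],v[0])))
ca=lambda x,y:(280+x/7-.43,180+y/7-.43)
P=np.array([atz('side',*ca(*q),.046) for q in ((193,355),(465,292),(480,347),(212,385))]);print(P.round(3)) 
H=np.radians(-9.6);C=np.array([.468,-.1120,.023])
for h in(.12,.003):
  p,Rt=sl(C,H,np.pi/6,h);inc(p,Rt)
```

```text
[ 0.46577672 -0.11167101  0.046     ] 0.120953249934322 -8.138153730486007
[[ 0.406 -0.09   0.046]
 [ 0.53  -0.108  0.046]
 [ 0.523 -0.138  0.046]
 [ 0.407 -0.109  0.046]]
-0.2 -0.2 0.2 -0.0104 0.0028 0.0029
-0.2 -0.2 0.2 -0.0107 0.0032 0.1199
```

>>> {"method": "carry_out", "body": {
  "increments": "0 0 0 -0.0104 0.003 0.02 0.059; 0 0 -0.4 -0.0104 0.003 0.06 0.057; 0 0 -0.4 -0.0104 0.003 0.09 0.057; 0 0 -0.4 -0.0104 0.003 0.11 0.057; 0 0 -0.4 -0.0105 0.003 0.118 0.057"
}}

```text
time: 18.0
ee_pos: [0.4663, -0.1113, 0.026]
eef_rot: [0.736, 0.626, -0.2, 0.162]
ft_force: [-0.6, 0.6, 0.3]
width: 0.0572
```

Run:
```python
from h import *
stt()
H=np.radians(-9.2);C=np.array([.467,-.1118,.023])
p,Rt=sl(C,H,np.pi/6,.0);inc(p,Rt)
pp,d=r.camera("side");crop(pp,280,180,380,260,7,"pics/v.png")
```

```text
t 18.0 p [ 0.4663 -0.1113  0.026 ] F [-0.6  0.6  0.3] w 0.0572 q [-0.44  0.36  0.26  2.02  0.46  1.03  0.93] R [[0.136, 0.986, -0.092], [0.857, -0.164, -0.489], [-0.497, -0.013, -0.867]]
-0.7 -0.2 0.2 0.0012 0.0008 0.0028
```

View pics/v.png

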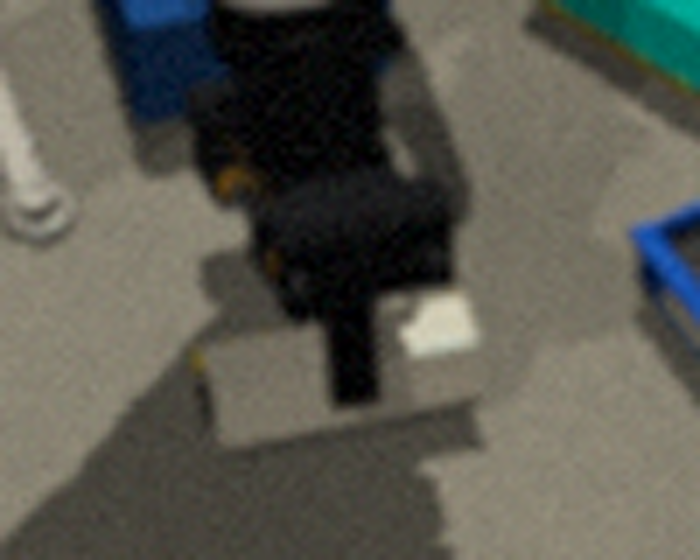

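>>> {"method": "carry_out", "body": {
  "increments": "-0.7 0 0 0.001 0 0.001 0.05; -0.7 0 0 0.001 0.0005 0.003 0.049; -0.7 0 0 0.001 0.0005 0.003 0.03; -0.7 0 0 0.001 0.0005 0.003 0.03; -0.7 0 0 0.001 0.0005 0.003 0.03",
  "squeeze": 45
}}

```text
time: 18.68
ee_pos: [0.4671, -0.1113, 0.0229]
eef_rot: [0.735, 0.628, -0.196, 0.167]
ft_force: [-0.3, 3.8, 0.1]
width: 0.0455
```

Run:
```python
from h import *
stt()
# nest view
p,d=np.load('top0.npz')['p'],0
pp,d=r.camera("top");crop(pp,225,150,315,225,8,"pics/w.png")
```

```text
t 18.675 p [ 0.4671 -0.1113  0.0229] F [-0.3  3.8  0.1] w 0.0455 q [-0.44  0.36  0.26  2.03  0.47  1.01  0.92] R [[0.135, 0.988, -0.079], [0.857, -0.157, -0.491], [-0.497, -0.001, -0.868]]
```

View pics/w.png

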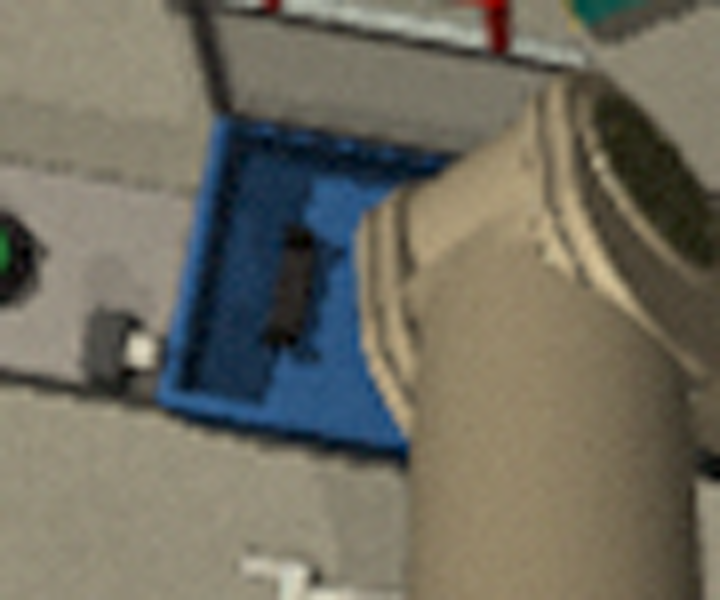

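Run:
```python
from h import *
c=lambda x,y:(225+x/8-.44,150+y/8-.44)
c8=c
for n,q,l in (('FL',(163,405),(-.064,.081)),('BL',(222,117),(.064,.081)),('F2',(400,458),(-.064,0))):
    w=atz('top',*c(*q),.07);print(n,w,case(*l,.07))
for q in ((298,228),(285,345)):print(atz('top',*c(*q),.030))
print(case(.03,.042,.03),case(-.03,.042,.03))
H=np.radians(-9.2)
p,Rt=sl([.46,-.03,.20],H,0,.0);inc(p,Rt)
```

```text
FL [0.47148811 0.23541133 0.07      ] [0.47279767 0.23858276 0.07      ]
BL [0.5953084  0.21650633 0.07      ] [0.59938703 0.21963189 0.07      ]
F2 [0.45196212 0.13512028 0.07      ] [0.46080532 0.15847544 0.07      ]
[0.55562763 0.18717018 0.03      ]
[0.50428516 0.1904829  0.03      ]
[0.55998764 0.18609552 0.03      ] [0.50064888 0.19497874 0.03      ]
-0.0 29.8 0.2 -0.0193 -0.0200 -0.1931
```

>>> {"method": "carry_out", "body": {
  "increments": "0 0 0 -0.01 0 -0.02 0.03; 0 5 0 -0.03 0 -0.05 0.03; 0 13 0 -0.055 0 -0.095 0.03; 0 21 0 -0.075 0 -0.14 0.03; 0 29.8 0 -0.085 0 -0.16 0.03"
}}

```text
time: 19.35
ee_pos: [0.4688, -0.1055, 0.2069]
eef_rot: [0.76, 0.65, 0.003, -0.001]
ft_force: [-1.1, -0.2, -7.1]
width: 0.0459
```

Run:
```python
from h import *
stt()
p,Rt=sl([.46,-.02,.20],np.radians(-98.5),0,.0);inc(p,Rt)
pp,d=r.camera("top");crop(pp,225,150,315,225,8,"pics/x.png")
pp,d=r.camera("side");crop(pp,260,120,360,200,8,"pics/y.png")
```

```text
t 19.35 p [ 0.4688 -0.1055  0.2069] F [-1.1 -0.2 -7.1] w 0.0459 q [-0.22  0.01  0.35  1.87 -0.01  1.26  1.55] R [[0.155, 0.988, 0.004], [0.988, -0.155, 0.005], [0.006, 0.003, -1.0]]
-0.1 -0.4 89.6 0.0831 -0.0220 0.0073
```

View pics/x.png

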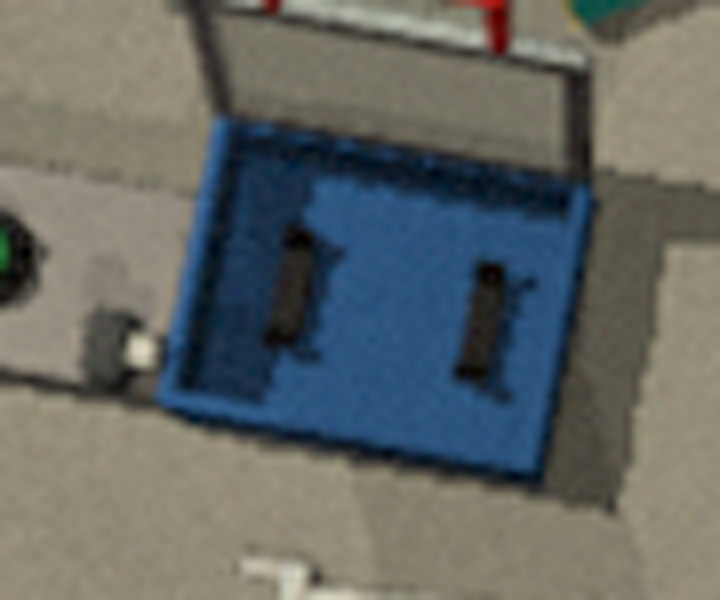

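View pics/y.png

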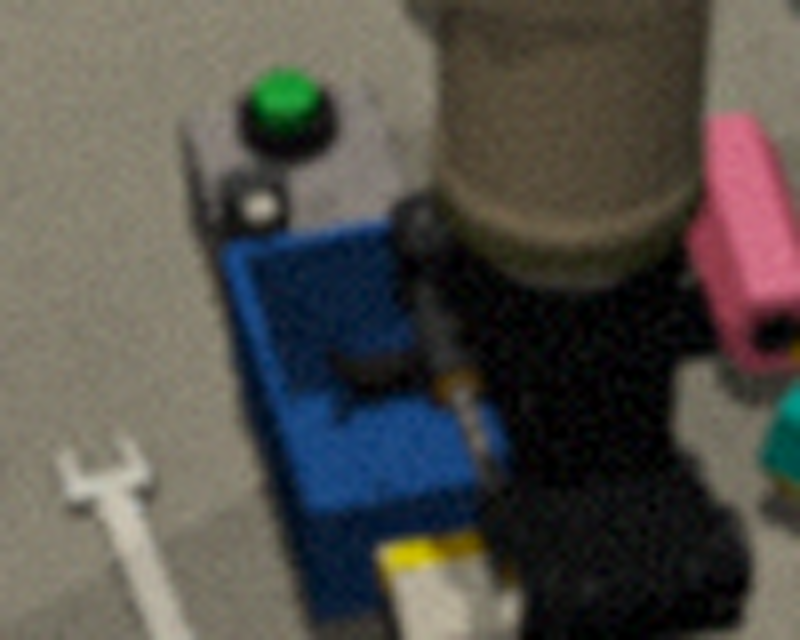

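Run:
```python
from h import *
c=lambda x,y:(225+x/8-.44,150+y/8-.44)
def fit(A,B):
    A=np.array(A);B=np.array(B);a=A-A.mean(0);b=B-B.mean(0)
    th=np.arctan2((a[:,0]*b[:,1]-a[:,1]*b[:,0]).sum(),(a*b).sum());Rm=np.array([[np.cos(th),-np.sin(th)],[np.sin(th),np.cos(th)]])
    t=B.mean(0)-Rm@A.mean(0);print(th,t,((B-t)@Rm-A).round(4).tolist())
fit([(-.064,.081),(.064,.081),(.064,-.081),(-.064,-.081)],[atz('top',*c(*q),.07)[:2] for q in ((163,403),(217,115),(592,190),(540,470))])
# rib ends: cheeks symmetrical
B=[atz('top',*c(*q),.03)[:2] for q in ((298,230),(285,347),(490,266),(468,378))];print(np.mean(B,0),B)
d=(B[0]+B[1]-B[2]-B[3])/2;print(np.linalg.norm(d),np.arctan2(d[1],d[0])-np.pi/2)
```

```text
-0.15252653917451472 [0.52136571 0.14726392] [[0.0021, -0.0013], [-0.001, 0.0009], [-0.004, 0.0005], [0.0029, -0.0002]]
[0.52293369 0.14803124] [array([0.55474921, 0.18713101]), array([0.50341398, 0.19044351]), array([0.54136908, 0.10346842]), array([0.49220249, 0.11108201])]
0.08243421836298613 -0.14971782203739292
```

>>> {"method": "carry_out", "body": {
  "increments": "0 0 10 0.012 0 0 0.03; 0 0 20 0.024 -0.003 0 0.03; 0 0 30 0.036 -0.006 0 0.03; 0 0 40 0.048 -0.01 0 0.03; 0 0 50 0.06 -0.014 0 0.03"
}}

```text
time: 20.08
ee_pos: [0.4631, -0.0475, 0.2044]
eef_rot: [0.965, 0.261, -0.001, 0.001]
ft_force: [-0.8, 0.1, -5.2]
width: 0.0455
```

```bash
sed -i 's/^CT=.*/CT=-0.150;CO=np.array([.523,.148])/' h.py
python3 - <<'E'
from h import *
stt()
p,Rt=sl(case(-.06,0,.18),CT-np.pi/2,-np.radians(10),.0);print(p);inc(p,Rt)
E
```

```text
t 20.075 p [ 0.4631 -0.0475  0.2044] F [-0.8  0.1 -5.2] w 0.0455 q [-0.28 -0.02  0.28  1.9   0.01  1.26  0.53] R [[0.863, 0.505, -0.001], [0.505, -0.863, -0.002], [-0.002, 0.001, -1.0]]
[0.46367374 0.15696629 0.18      ]
-3.3 9.7 38.8 0.1037 -0.1762 0.0240
```

>>> {"method": "carry_out", "body": {
  "increments": "-0.7 2 8 0.02 -0.035 0 0.03; -1.4 4 16 0.04 -0.07 0 0.03; -2 6 24 0.06 -0.105 0 0.03; -2.7 8 32 0.08 -0.14 0.01 0.03; -3.3 9.7 38.8 0.1037 -0.1762 0.02 0.03"
}}

```text
time: 20.7
ee_pos: [0.4621, 0.1579, 0.1816]
eef_rot: [0.993, -0.076, 0.087, 0.008]
ft_force: [1.2, 0.9, -6.0]
width: 0.0455
```

Run:
```python
from h import *
stt()
for z in (.16,.10):
  p,Rt=sl(case(0,0,z),CT-np.pi/2,-np.radians(27),.0);print(p);inc(p,Rt)
pp,d=r.camera("side");crop(pp,250,80,370,180,6,"pics/z.png")
```

```text
t 20.7 p [0.4621 0.1579 0.1816] F [ 1.2  0.9 -6. ] w 0.0455 q [-0.48 -0.05 -0.03  1.99  0.12  1.06 -0.71] R [[0.973, -0.153, 0.171], [-0.15, -0.988, -0.03], [0.174, 0.004, -0.985]]
[0.523 0.148 0.16 ]
0.3 17.0 -0.1 0.0570 0.0004 0.0320
[0.523 0.148 0.1  ]
0.3 17.0 -0.1 0.0465 0.0002 0.0911
```

View pics/z.png

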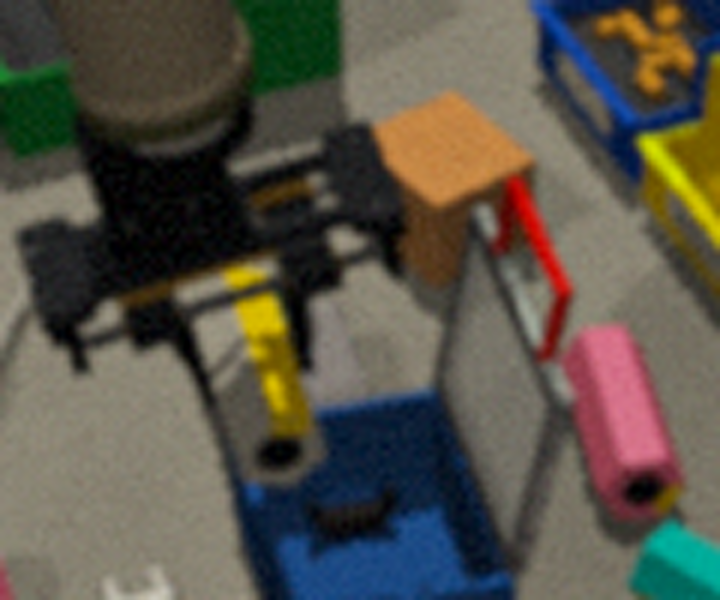

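>>> {"method": "carry_out", "body": {
  "increments": "0 4 0 0.015 0 0.008 0.03; 0 8 0 0.03 0 0.016 0.03; 0 13 0 0.045 0 0.024 0.03; 0.3 17 0 0.057 0 0.034 0.03; 0.3 17 0 0.0555 0 0.045 0.03"
}}

```text
time: 21.38
ee_pos: [0.5206, 0.1549, 0.1429]
eef_rot: [0.97, -0.074, 0.232, 0.017]
ft_force: [-0.4, -0.1, -6.0]
width: 0.0457
```

Run:
```python
from h import *
stt()
for z in (.10,.07,.05,.044):
  p,Rt=sl(case(0.001,0,z),CT-np.pi/2,-np.radians(27),.0);inc(p,Rt)
pp,d=r.camera("side");crop(pp,250,70,370,170,6,"pics/a1.png")
pp,d=r.camera("top");crop(pp,225,140,325,225,7,"pics/a2.png")
```

```text
t 21.375 p [0.5206 0.1549 0.1429] F [-0.4 -0.1 -6. ] w 0.0457 q [-0.49 -0.04 -0.08  2.14  0.46  0.73 -1.02] R [[0.882, -0.152, 0.447], [-0.136, -0.988, -0.068], [0.452, -0.001, -0.892]]
0.0 0.1 -0.2 -0.0155 0.0065 0.0403
0.0 0.1 -0.2 -0.0290 0.0065 0.0671
0.0 0.1 -0.2 -0.0380 0.0065 0.0849
0.0 0.1 -0.2 -0.0408 0.0065 0.0903
```

View pics/a1.png

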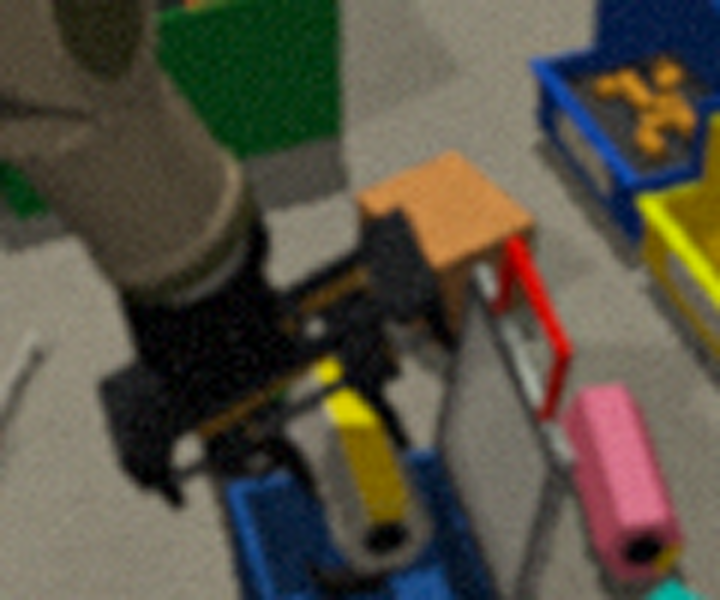

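View pics/a2.png

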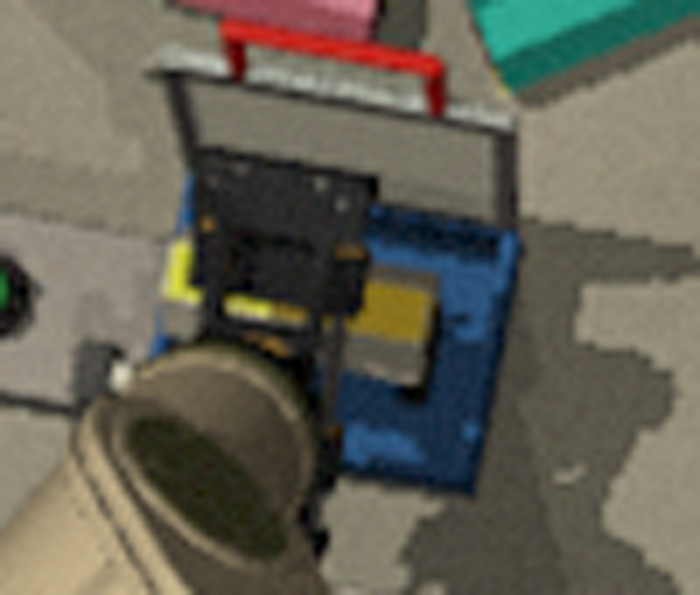

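Run:
```python
from h import *
c=lambda x,y:(225+x/7-.43,140+y/7-.43)
E=[atz('top',*c(*q),.166) for q in ((172,272),(434,312))]
E=np.array(E);print(E,E.mean(0),np.linalg.norm(E[0]-E[1]),r.read_state()['ee_pos']); v=E[0]-E[1];print(np.arctan2(v[1],v[0])-np.pi/2)
w=(E.mean(0)[:2]-CO);print(w@[np.cos(CT),np.sin(CT)],w@[-np.sin(CT),np.cos(CT)])
w=(r.read_state()['ee_pos'][:2]-CO);print(w@[np.cos(CT),np.sin(CT)],w@[-np.sin(CT),np.cos(CT)])
```

```text
[[0.52904276 0.21038286 0.166     ]
 [0.5141111  0.09091088 0.166     ]] [0.52157693 0.15064687 0.166     ] 0.12040145523044841 [0.52050474 0.15448617 0.14276268]
-0.12433567457345074
-0.0018026354216554962 0.00240448739521512
-0.0034365172210512663 0.006040447205043785
```

>>> {"method": "carry_out", "body": {
  "increments": "0 0 0 -0.006 0.0045 0.02 0.03; 0 0 0 -0.0155 0.0045 0.04 0.03; 0 0 0 -0.022 0.0045 0.0535 0.03; 0 0 0 -0.029 0.0045 0.067 0.03; 0 0 0 -0.0335 0.0045 0.076 0.03"
}}

```text
time: 22.1
ee_pos: [0.524, 0.1495, 0.0592]
eef_rot: [0.97, -0.075, 0.23, 0.018]
ft_force: [-1.1, -0.2, -5.6]
width: 0.0456
```

Run:
```python
from h import *
stt()
for z in (.055,.05,.047,.045):
  p,Rt=sl(case(0.001,0.002,z),CT-np.pi/2,-np.radians(27),.0);inc(p,Rt)
pp,d=r.camera("side");crop(pp,250,70,370,170,6,"pics/a3.png")
pp,d=r.camera("top");crop(pp,225,140,325,225,7,"pics/a4.png")
```

```text
t 22.1 p [0.524  0.1495 0.0592] F [-1.1 -0.2 -5.6] w 0.0456 q [-0.49  0.1  -0.07  2.21  0.61  0.55 -1.19] R [[0.883, -0.153, 0.444], [-0.137, -0.988, -0.069], [0.449, -0.0, -0.893]]
0.1 0.3 -0.2 -0.0017 -0.0004 0.0038
0.1 0.3 -0.2 -0.0039 -0.0004 0.0083
0.1 0.3 -0.2 -0.0053 -0.0004 0.0110
0.1 0.3 -0.2 -0.0062 -0.0004 0.0128
```

View pics/a3.png

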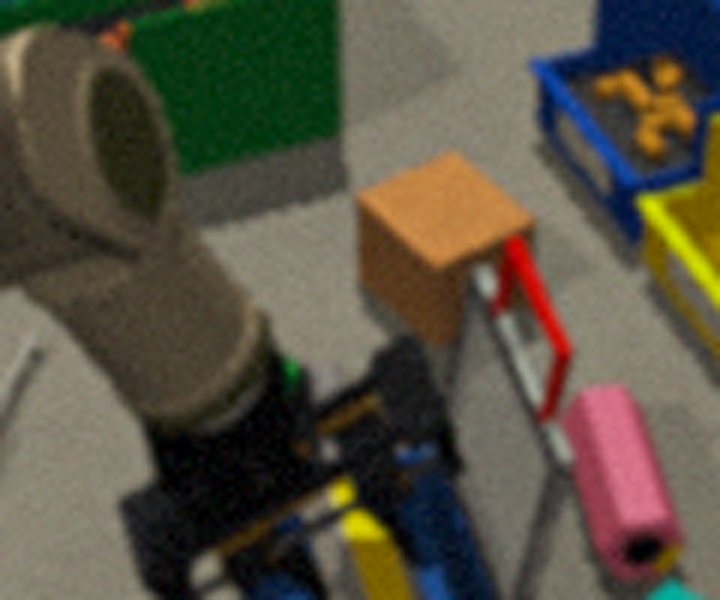

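View pics/a4.png

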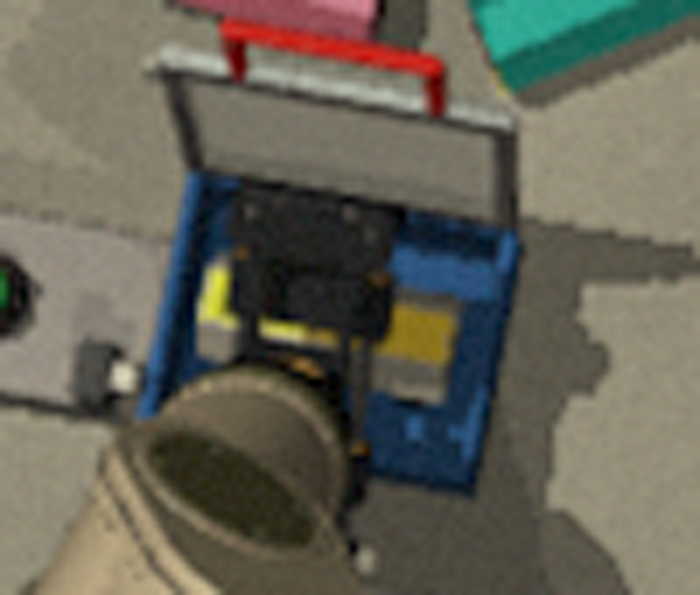

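>>> {"method": "carry_out", "body": {
  "increments": "0 0.3 0 -0.001 0 0.002 0.03; 0 0.3 0 -0.002 0 0.004 0.03; 0 0.3 0 -0.003 0 0.006 0.03; 0 0.3 0 -0.004 0 0.008 0.03; 0 0.3 0 -0.0045 0 0.0095 0.03"
}}

```text
time: 22.82
ee_pos: [0.5238, 0.1492, 0.0482]
eef_rot: [0.97, -0.075, 0.232, 0.018]
ft_force: [-0.1, 0.4, -4.7]
width: 0.0454
```

Run:
```python
from h import *
stt()
for z in (.047,.045,.043):
  p,Rt=sl(case(0.001,0.002,z),CT-np.pi/2,-np.radians(27),.0);inc(p,Rt)
```

```text
t 22.825 p [0.5238 0.1492 0.0482] F [-0.1  0.4 -4.7] w 0.0454 q [-0.5   0.12 -0.06  2.22  0.65  0.52 -1.23] R [[0.881, -0.153, 0.448], [-0.136, -0.988, -0.07], [0.453, 0.0, -0.891]]
0.1 0.0 -0.2 -0.0002 -0.0007 0.0012
0.1 0.0 -0.2 -0.0011 -0.0007 0.0030
0.1 0.0 -0.2 -0.0020 -0.0007 0.0048
```

>>> {"method": "carry_out", "body": {
  "increments": "0 0 0 -0.0005 0 0.001 0.03; 0 0 0 -0.001 0 0.002 0.03; 0 0 0 -0.0012 0 0.0028 0.03; 0 0 0 -0.0015 0 0.0036 0.03; 0 0 0 -0.0018 0 0.0042 0.03"
}}

```text
time: 23.45
ee_pos: [0.5242, 0.1491, 0.0436]
eef_rot: [0.97, -0.075, 0.232, 0.018]
ft_force: [-0.1, -0.0, -3.6]
width: 0.0458
```

Run:
```python
from h import *
stt()
print(r.read_state()['torque'])
pp,d=r.camera("top");crop(pp,225,140,325,225,7,"pics/a5.png")
```

```text
t 23.45 p [0.5242 0.1491 0.0436] F [-0.1 -0.  -3.6] w 0.0458 q [-0.5   0.13 -0.06  2.23  0.66  0.51 -1.25] R [[0.881, -0.153, 0.448], [-0.137, -0.988, -0.07], [0.453, 0.0, -0.891]]
[0.1358988  1.0517121  0.07464857]
```

View pics/a5.png

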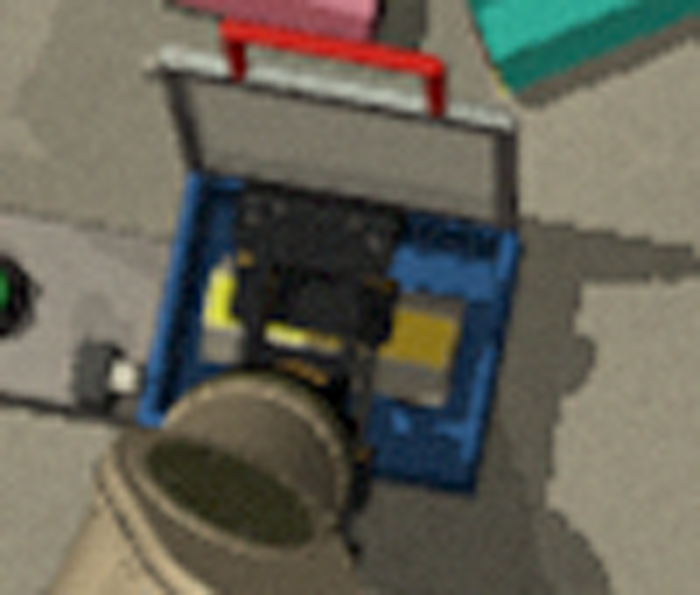

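>>> {"method": "carry_out", "body": {
  "increments": "0 0 0 -0.0003 0 0.0008 0.03; 0 0 0 -0.0003 0 0.0008 0.046; 0 0 0 -0.0003 0 0.0008 0.048; 0 0 0 -0.0003 0 0.0008 0.05; 0 0 0 -0.0003 0 0.0008 0.0505",
  "squeeze": 20
}}

```text
time: 24.12
ee_pos: [0.5247, 0.1492, 0.0432]
eef_rot: [0.969, -0.075, 0.233, 0.018]
ft_force: [0.3, 0.7, 0.4]
width: 0.0502
```

Run:
```python
from h import *
stt()
pp,d=r.camera("top");crop(pp,225,140,325,225,7,"pics/a6.png")
```

```text
t 24.125 p [0.5247 0.1492 0.0432] F [0.3 0.7 0.4] w 0.0502 q [-0.5   0.13 -0.06  2.23  0.67  0.51 -1.25] R [[0.88, -0.153, 0.449], [-0.137, -0.988, -0.069], [0.454, -0.0, -0.891]]
```

View pics/a6.png

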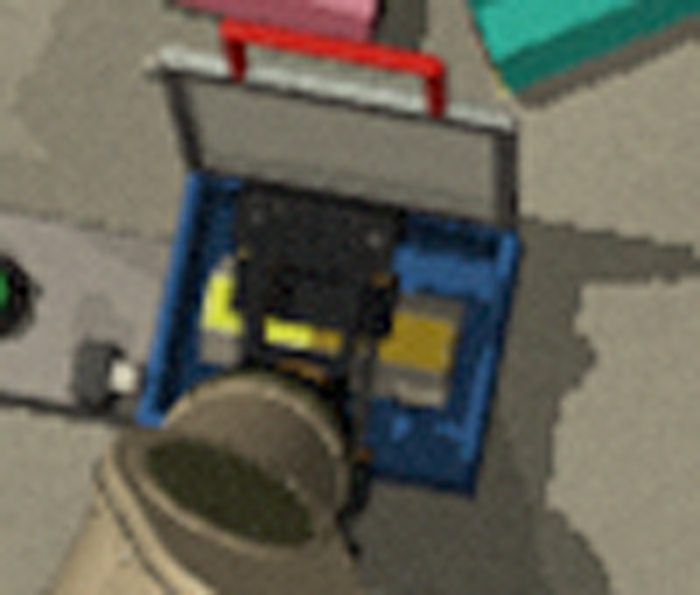

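Force is back to ~0: the sleeve is resting in the nest. Retract along the fingers.

>>> {"method": "carry_out", "body": {
  "increments": "0 0 0 0 0 -0.004 0.051; 0 0 0 0 0 -0.012 0.051; 0 0 0 0 0 -0.022 0.051; 0 0 0 0 0 -0.035 0.051; 0 0 0 0 0 -0.055 0.051"
}}

```text
time: 24.8
ee_pos: [0.4994, 0.1531, 0.0929]
eef_rot: [0.97, -0.075, 0.233, 0.018]
ft_force: [0.9, 0.4, 0.5]
width: 0.0508
```

Run:
```python
from h import *
stt()
pp,d=r.camera("top");crop(pp,225,140,325,225,7,"pics/a7.png")
```

```text
t 24.8 p [0.4994 0.1531 0.0929] F [0.9 0.4 0.5] w 0.0508 q [-0.5  -0.01 -0.09  2.24  0.55  0.63 -1.16] R [[0.881, -0.153, 0.448], [-0.137, -0.988, -0.07], [0.454, -0.0, -0.891]]
```

View pics/a7.png

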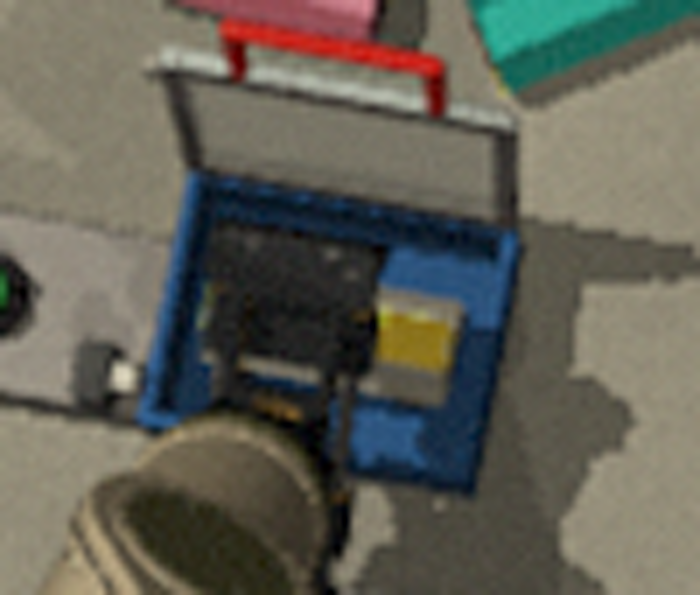

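>>> {"method": "carry_out", "body": {
  "increments": "0 0 0 0 0 -0.04 0.051; 0 0 0 0 0 -0.08 0.051; 0 0 0 0 0 -0.12 0.051; 0 0 0 0 0 -0.15 0.051; 0 0 0 0 0.04 -0.17 0.051"
}}

```text
time: 25.48
ee_pos: [0.4167, 0.1277, 0.2486]
eef_rot: [0.969, -0.073, 0.235, 0.016]
ft_force: [1.5, -1.5, 0.3]
width: 0.0511
```

>>> {"method": "carry_out", "body": {
  "increments": "0 0 0 0 0.04 0 0.051; 0 0 0 0 0.09 0 0.051; 0 0 0 0 0.14 0 0.051; 0 0 0 0 0.18 0 0.051; 0 0 0 0 0.2 0 0.051"
}}

```text
time: 26.1
ee_pos: [0.4163, -0.0118, 0.2317]
eef_rot: [0.972, -0.071, 0.221, 0.017]
ft_force: [0.9, 1.0, -1.1]
width: 0.051
```

Run:
```python
from h import *
stt()
pp,d=r.camera("top");crop(pp,225,140,325,225,7,"pics/b1.png");np.savez('t1.npz',p=pp,d=d)
cv2.imwrite('pics/b2.png',pp)
pp,d=r.camera("side");crop(pp,250,80,370,200,6,"pics/b3.png");cv2.imwrite('pics/b4.png',pp)
```

```text
t 26.1 p [ 0.4163 -0.0118  0.2317] F [ 0.9  1.  -1.1] w 0.051 q [ 0.26 -0.5  -0.33  2.27 -0.08  0.91 -0.19] R [[0.892, -0.146, 0.428], [-0.131, -0.989, -0.065], [0.433, 0.002, -0.902]]
```

View pics/b1.png

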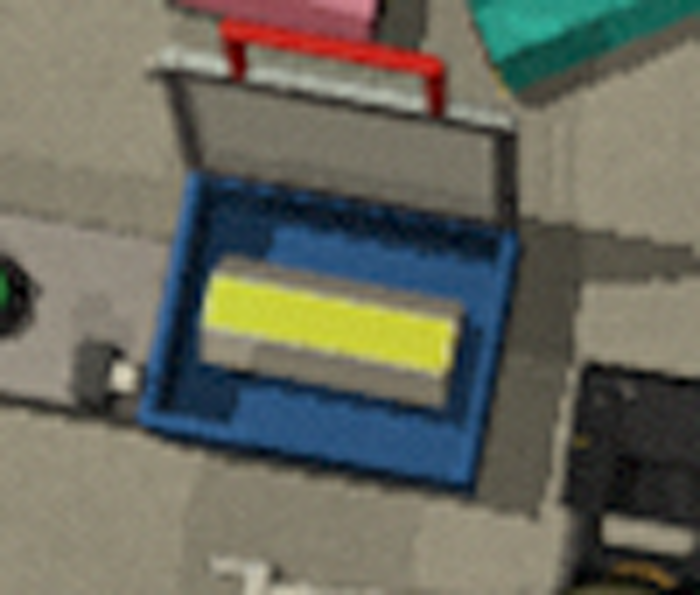

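View pics/b3.png

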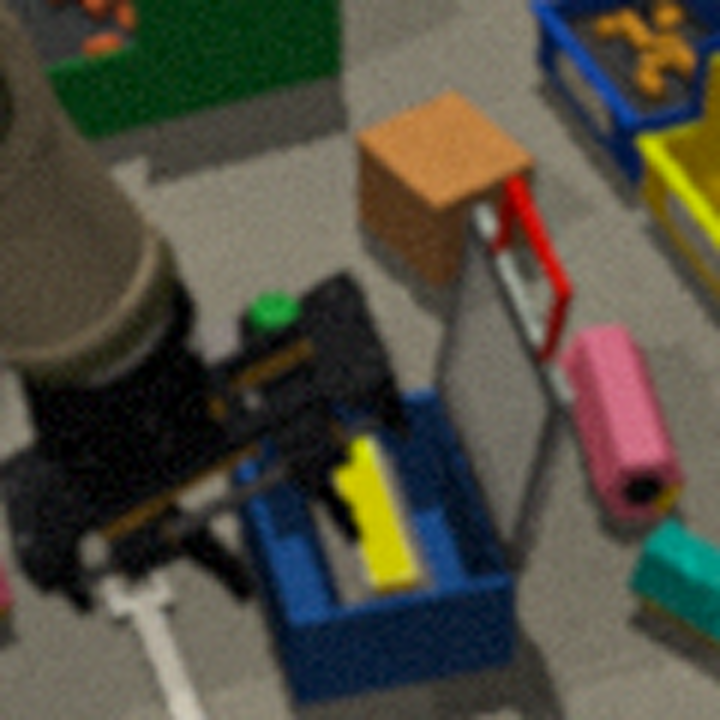

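View pics/b2.png

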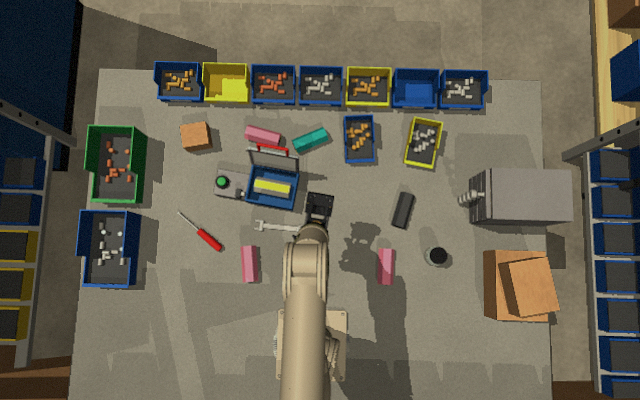

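Run:
```python
from h import *
print(r.read_state()['joint_positions'].round(4), r.read_state()['joint_vel'].round(3))
z=np.load('t1.npz');p,d=z['p'].astype(int),z['d'];C=cloud('top',d)
k=(p[...,2]>120)&(p[...,1]>120)&(p[...,0]<90);m=np.zeros_like(k);m[175:197,250:295]=1;k&=m
k=cv2.erode(k.astype(np.uint8),np.ones((3,3)))>0
q=C[k];w=q[:,:2]-CO;X=w@[np.cos(CT),np.sin(CT)];Y=w@[-np.sin(CT),np.cos(CT)]
A=np.c_[X,Y,np.ones(len(X))];f=np.linalg.lstsq(A,q[:,2],rcond=None)[0]
print(len(q),q[:,2].mean(),'slopes',f,'centre case',(X.min()+X.max())/2,(Y.min()+Y.max())/2,X.mean(),Y.mean())
c=lambda x,y:(225+x/7-.43,140+y/7-.43)
P=np.array([atz('top',*c(*s),.066) for s in ((213,275),(460,317),(447,372),(203,328))]);w=P[:,:2].mean(0)-CO;print(P.round(4),w@[np.cos(CT),np.sin(CT)],w@[-np.sin(CT),np.cos(CT)])
v=P[0]+P[3]-P[1]-P[2];print(np.arctan2(v[1],v[0])-np.pi/2-CT)
```

```text
[ 0.263  -0.4988 -0.3291  2.2704 -0.0746  0.9107 -0.1872] [-0.155  0.002  0.008 -0.015  0.066  0.019 -0.156]
121 0.07932239165232496 slopes [-6.72046357  0.06911199  0.06905069] centre case -0.11256864112076068 -0.0752530241004184 -0.001552771060317641 -0.0023676928591464023
[[0.5458 0.2056 0.066 ]
 [0.5287 0.0854 0.066 ]
 [0.5017 0.0907 0.066 ]
 [0.5197 0.2092 0.066 ]] 0.00099670773643765 -0.00010644295817557664
0.003701908835308826
```

Run:
```python
from h import *
z=np.load('t1.npz');p,d=z['p'].astype(int),z['d'];C=cloud('top',d)
k=(p[...,2]>120)&(p[...,1]>120)&(p[...,0]<90);m=np.zeros_like(k);m[175:197,250:295]=1;k&=m
k=cv2.erode(k.astype(np.uint8),np.ones((3,3)))>0
q=C[k];q=q[abs(q[:,2]-np.median(q[:,2]))<.006];w=q[:,:2]-CO;X=w@[np.cos(CT),np.sin(CT)];Y=w@[-np.sin(CT),np.cos(CT)]
print(len(q),np.median(q[:,2]),np.linalg.lstsq(np.c_[X,Y,np.ones(len(X))],q[:,2],rcond=None)[0])
inc([.50,-.06,.25],vert(CT))
```

```text
105 0.06588373523918367 [-0.06242028 -0.00796458  0.06624657]
0.2 -25.5 -0.4 0.0896 0.0297 0.0217
```

>>> {"method": "carry_out", "body": {
  "increments": "0 -5 0 0.018 0.006 0.004 0.051; 0 -10 0 0.036 0.012 0.008 0.051; 0 -15 0 0.054 0.018 0.012 0.051; 0 -20 0 0.072 0.024 0.016 0.051; 0 -25 0 0.09 0.03 0.02 0.051"
}}

```text
time: 26.82
ee_pos: [0.5004, -0.0595, 0.2522]
eef_rot: [0.997, -0.078, 0.003, 0.002]
ft_force: [0.1, 0.7, 0.2]
width: 0.0513
```

Run:
```python
from h import *
stt()
for n,box in (('top',(175,197,250,295)),('side',(150,185,295,330))):
  ps,ds=zip(*[r.camera(n) for _ in range(6)])
  p=np.mean(ps,0);d=np.median(ds,0);C=cloud(n,d)
  k=(p[...,2]>110)&(p[...,1]>110)&(p[...,0]<90);m=np.zeros_like(k);m[box[0]:box[1],box[2]:box[3]]=1;k&=m
  k=cv2.erode(k.astype(np.uint8),np.ones((3,3)))>0
  q=C[k];q=q[abs(q[:,2]-np.median(q[:,2]))<.006];w=q[:,:2]-CO;X=w@[np.cos(CT),np.sin(CT)];Y=w@[-np.sin(CT),np.cos(CT)]
  f,res,_,_=np.linalg.lstsq(np.c_[X,Y,np.ones(len(X))],q[:,2],rcond=None);print(n,len(q),np.median(q[:,2]),f,np.sqrt(res/len(q)),X.min(),X.max(),Y.min(),Y.max())
  cv2.imwrite(f'pics/end_{n}.png',ps[-1])
crop(ps[-1],270,80,350,200,5,'pics/b5.png')
```

```text
t 26.825 p [ 0.5004 -0.0595  0.2522] F [0.1 0.7 0.2] w 0.0513 q [ 0.29  0.06 -0.27  1.72  0.02  1.36 -0.15] R [[0.988, -0.156, 0.007], [-0.156, -0.988, -0.004], [0.007, 0.003, -1.0]]
top 120 0.0661405785499467 [-0.00110441  0.009022    0.06616673] [0.00168328] -0.008591377695634192 0.007681349634333525 -0.05156551436908423 0.05177913889166105
side 86 0.06553072194919451 [-0.03271076  0.00315108  0.06564882] [0.00105509] -0.010041554403544093 0.010067621402937403 -0.05755815959930107 0.015712268963431912
```

View pics/b5.png

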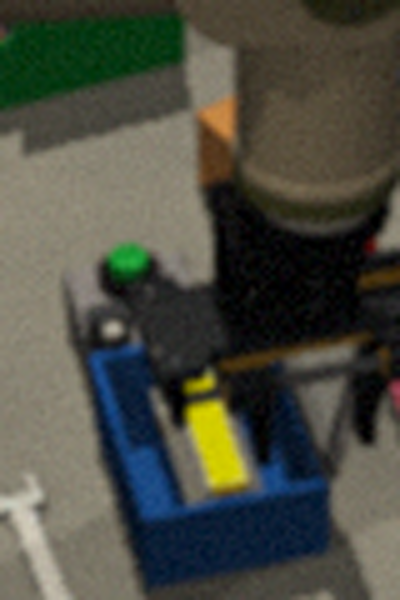

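The yellow flat measures 66 mm high, level and centred, and the lid is open with the arm clear of everything. Handing in.

Run:
```python
from bench import r
print(r.close_job())
```

```text
the job is handed in; nothing more can be done
None
```

The job is done and handed in at about 27 s of the 72 s; no verdict was reported. I pressed the green button, let the lid's bobbing die down, gripped the red handle and eased the lid to its stop. I turned the sleeve 120° in two 60° steps, setting it down and regripping it once in between, then laid it in the nest.

**Sleeve, last checks:**
- **Height:** the yellow flat's surface is 66 mm up, as it should be.
- **Position:** the centre is about 1 mm across and 0 mm along from the nest point, and in line with the case to within 0.004 rad.
- **Level:** an early single depth frame suggested about 0.06 rad of roll. Averaged frames gave about 0.00 (top) and 0.03 rad (side), inside the 0.12 rad limit.

**Rest of the scene, last checks:**
- **Lid:** it stood open on its own in the pictures taken after I let go of it.
- **Bystanders:** in the final pictures the plain sleeve and the others look unmoved. I judged this by eye, without measuring.
- **Arm:** it was clear of everything, with about 0 N on the wrist. While backing away, joint 2 briefly reached -0.499 against its -0.5 limit, so I moved it off before handing in.

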